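# Clear a jammed bamboo strip planer and tidy its setting blocks

## Robot

A 6-joint arm with a two-finger parallel gripper is mounted at the origin on the work surface. World frame = base frame: x ahead of the robot, y to its left, z up, the work surface at z = 0. Lengths are in m, angles in rad, forces in N, time in s.
With the tool pointing down it reaches from about 0.3 to 0.875 m from the base axis. Payload 6.4 kg.
Tool frame: the origin (TCP) lies between the finger pads; the fingertips stand 19 mm ahead of it and the grasp point (between the pads) is the TCP; z points along the fingers, y is the direction in which the jaws open and shut (so a half turn about z gives the same grasp; the last joint's range is limited). The gripper opens to 85 mm and grips with 20 to 120 N. Pads are 22 mm wide; open, the fingers measure 114 mm over their backs; the gripper's body (76 mm by 85 mm) begins 54 mm behind the grasp point. The pads swing forward as they close: fully open they stand 13 mm farther back than shut.
Start: joints at [-1.431, 0.181, 1.607, -0, 1.354, -0.206], TCP at [0.195, -0.541, 0.25] pointing down, gripper open.
Joint ranges: [-2.99, 2.99], [-0.89, 2.07], [0.3, 2.58], [-1.14, 4.28], [0, 2.63], [-3.12, 3.12]. Speed limits (rad/s): [2.57, 2.57, 3.01, 3.14, 3.14, 3.14].

## Interface

Orientations are given as a unit quaternion [w, x, y, z].
In Python, from bench import * gives the robot as it stands.
- The arm moves only by the tool apply_moves, never from a script. Its argument "moves" is a list that holds one entry, the list of rows, each a list of 7 numbers: the shift along the tool's x, y, z in cm, then the turn, a rotation vector about the tool's x, y, z in rad, then the opening, from 0 (shut) to 1 (fully open). A call has 1 to 8 rows; each row is the pose to reach, as a shift and turn from the pose commanded when the call began, along the tool's axes at that moment; what a row does not reach only later rows make up. A row lasts 1/10 s, in which the tool goes at most 50 mm and 8.59 degrees, less where a joint would pass 70% of its speed; a pose out of reach is approached as far as the arm can. A call with a gripper value outside its range is refused whole. The fingers move at their own pace and stop on an object; the grip force is fixed at half the most. Time passes only in rows, so rows that repeat a pose let the fingers close. It gives the time, the measured TCP pose, the force and the opening at its end, in the units of the state.
- get_obs(): the state, without advancing time (a new reading comes with each control period).
- camera(name): name is "side" or "top" or "wrist"; returns the picture (384x512x3 uint8, red, green, blue); there is no depth.
- get_calibration(name): a dict with "vertical_fov" (degrees; the focal length in pixels is half the picture's height over the tangent of half this angle, whatever the lens; pixels are square), "cx", "cy" (the principal point, pixels), "R" (3x3) and "t" (3): a world point X has camera coordinates R X + t. Camera axes: x right, y down, z forward; pixel columns grow to the right and rows downward; lengths in m; the calibration is good to about 2 mm. A picture is of the moment at which its call begins: read the wrist's pose just before it. get_calibration takes no time and is no camera call; for the wrist camera it gives the pose at the moment of the call.
- hand_in(): hands the job in, once; it reports no verdict.
The state is a dict: "time_s": time; "q": joint angles; "dq": joint speeds; "joint_efforts": joint torques, N m; "eef_pos": TCP position; "eef_rot": TCP orientation; "wrist_force": force on the tool from outside, world axes, zero at the start; "torque": the same for the moment, N m; "opening": opening from 0.0 (shut) to 1.0 (fully open).
Only numpy, scipy, OpenCV 4.12 (cv2) and the standard library are available. Lean on these libraries where they do the work, as an engineer would, in place of code of your own. Each camera call takes 0.05 s, during which the arm holds its last target. There are 200 camera calls.

## Task

A bamboo batten has jammed in the bench planer with its nose under the hold-down plates. Raise the guard gently right back onto its stop, push the batten back up the feed chute until its nose is clear of the plates, then lift it out, lay it flat in the plywood offcut tray, and afterwards lower the guard gently until it is fully closed. Also put every setting block that is lying on the bench back flat in its own cradle in the rack (same number of dots, matching length), and leave the other things on the bench where they are.

Things in the scene. Friction and masses are not known exactly. Their poses are not given: they have to be found in the camera images.
- planer: Fixed green bench planer. Origin on the bench under the feed lane; +y = feed direction, -y = infeed chute, +x = rear (hinge) side. In mm: bed x -95..95, y -65..195; cheeks x +-75..87, y -60..100, tops z 105 front, 117 rear; cutter drum across the lane y 50..102, top z 108; gear housing y 115..200, top z 118, with a handwheel y 135..195, to z 191; motor x 95..180, y 100..200, top z 137.
- guard (a joint): Hinge of the aluminium guard over the hold-down plates and drum, rad: 0 = fully closed, 1.75 = right back, leaning past upright (about 1.55) on its rear stop, where it stays by itself. The guard weighs 450 g, the hinge is damped, but let go before it is past upright it falls shut and bangs.
- guard_hinge (a point): Point on the guard's hinge axis (axis along the planer's y), at planer x 88, y 20, z 125 mm.
- guard_handle (a point): Middle of the guard's black handle bar: round, 10 mm thick, 100 mm long along the planer's y, on two end posts, 27 mm clear above the guard's plate (176 mm deep, 150 wide) near its front edge. Closed, it lies 164 mm in front of (planer -x) and 36 mm above the hinge; it swings about the hinge axis, up and to the rear.
- batten: Jammed pale laminated-bamboo batten, 52 (x) x 130 (y) x 26 (z) mm, about 130 g. Origin at the centre of its underside, +y towards its nose. It lies in the chute, tilted 0.2 rad nose down. Friction holds it on the slope wherever it is left.
- batten_nose (a point): Middle of the lower edge of the batten's nose. At first it is 45 mm in under the two hold-down plates: 6 mm thick, 28 mm above the chute floor, 60 mm long (down the slope from chute_clear), one each side of a 36 mm wide open slot along the middle of the lane, wide enough for closed fingertips. Between this nose and the drum 65 mm are free.
- chute_clear (a point): Point on the chute floor (mid-width) under the upper end of the hold-down plates: the nose must be up the chute (-y of the planer) from here before the batten can be lifted. The steel chute slopes at 0.2 rad, down towards the planer's +y, and runs 130 mm up and 75 mm down the slope from here; side rails 6 mm high, inner faces 58 mm apart, outer 70.
- tray: Fixed open plywood offcut tray, 140 (x) x 200 (y) x 30 (z) mm outside, walls and floor 5 mm. Origin under its centre.
- rack: Fixed dark board 290 (x) x 150 (y) x 12 mm carrying four cradles side by side along its x, 66 mm apart, in an order that changes. Origin under its centre.
- cradle1: Plywood cradle marked with 1 dot on the metal tab at its +y end (tab 23 mm beyond the wood). 54 (x) x 125 (y) x 16 (z) mm, origin under its centre (on the rack board). Its recess is 68 (y) x 38 (x) mm, 10 mm deep over a 6 mm floor, centred.
- cradle2: Plywood cradle marked with 2 dots on the metal tab at its +y end (tab 23 mm beyond the wood). 54 (x) x 125 (y) x 16 (z) mm, origin under its centre (on the rack board). Its recess is 83 (y) x 38 (x) mm, 10 mm deep over a 6 mm floor, centred.
- cradle3: Plywood cradle marked with 3 dots on the metal tab at its +y end (tab 23 mm beyond the wood). 54 (x) x 125 (y) x 16 (z) mm, origin under its centre (on the rack board). Its recess is 98 (y) x 38 (x) mm, 10 mm deep over a 6 mm floor, centred.
- cradle4: Plywood cradle marked with 4 dots on the metal tab at its +y end (tab 23 mm beyond the wood). 54 (x) x 125 (y) x 16 (z) mm, origin under its centre (on the rack board). Its recess is 113 (y) x 38 (x) mm, 10 mm deep over a 6 mm floor, centred.
- block1: Dark hardwood setting block with thin brass ends and 1 dot on top, 30 (x) x 60 (y) x 32 (z) mm, 100 g. Origin at the centre of its underside. It may be absent (None from the start). Home is in cradle 1, its length along the cradle's y, either way round.
- block2: Dark hardwood setting block with thin brass ends and 2 dots on top, 30 (x) x 75 (y) x 32 (z) mm, 100 g. Origin at the centre of its underside. It may be absent (None from the start). Home is in cradle 2, its length along the cradle's y, either way round.
- block3: Dark hardwood setting block with thin brass ends and 3 dots on top, 30 (x) x 90 (y) x 32 (z) mm, 100 g. Origin at the centre of its underside. It may be absent (None from the start). Home is in cradle 3, its length along the cradle's y, either way round.
- block4: Dark hardwood setting block with thin brass ends and 4 dots on top, 30 (x) x 105 (y) x 32 (z) mm, 100 g. Origin at the centre of its underside. It may be absent (None from the start). Home is in cradle 4, its length along the cradle's y, either way round.
- brush: Bench brush, about 165 mm long and 30 mm high, to be left alone.
- waxblock: White wax block 50 x 80 x 26 mm, to be left alone.
- square: Try square, wood stock 110 mm, steel blade 160 mm, to be left alone.
Not all that is in view belongs to the job. What is shaped like the tray but black is not meant. Leave any green look-alike of the block1 alone.

How it is judged:
On the way, in this order (a step that is already met when the one before it is completed fails the run):
1. the guard is right back on its stop and still (value of joint guard above 1.7 rad and velocity of joint guard between -0.05 and 0.05 rad/s), for 0.3 s.
2. the batten has been pushed back up the chute, still lying in it, with its nose clear of the hold-down plates (y of batten_nose in the frame of chute_clear between -0.09 and -0.001 m and x of batten_nose in the frame of chute_clear between -0.012 and 0.012 m and z of batten_nose in the frame of chute_clear below 0.022 m and angle between the y axis of batten and the y axis of planer, either way round below 0.32 rad and value of joint guard above 1.6 rad), for 0.1 s.
3. the batten lies flat in the offcut tray, released (x of batten in the frame of tray between -0.06 and 0.06 m and y of batten in the frame of tray between -0.09 and 0.09 m and z of batten in the frame of tray between 0 and 0.036 m and angle between the z axis of batten and the z axis of tray, either way round below 0.15 rad and linear speed of batten below 0.03 m/s and contact force between the fingers and batten below 0.1 N), for 0.3 s.
4. the guard is fully closed again (value of joint guard below 0.03 rad and velocity of joint guard between -0.05 and 0.05 rad/s), for 0.3 s.
At the end, for the whole second after the job is handed in: Guard closed (under 0.03 rad) and still; batten flat (0.15 rad) and at rest inside the tray; every block present flat on the floor of its own recess (10 mm, height 5 mm, 0.15 rad, either way round), at rest; no bystander moved over 40 mm (all of step 3 and all of step 4 and horizontal distance between block1 and cradle1 below 0.01 m and z of block1 in the frame of cradle1 between 0.001 and 0.011 m and angle between the y axis of block1 and the y axis of cradle1, either way round below 0.15 rad and angle between each of block1, block2, block3, block4's own z axis and vertical below 0.1 rad and linear speed of each of block1, block2, block3, block4 below 0.03 m/s and horizontal distance between block2 and cradle2 below 0.01 m and z of block2 in the frame of cradle2 between 0.001 and 0.011 m and angle between the y axis of block2 and the y axis of cradle2, either way round below 0.15 rad and horizontal distance between block3 and cradle3 below 0.01 m and z of block3 in the frame of cradle3 between 0.001 and 0.011 m and angle between the y axis of block3 and the y axis of cradle3, either way round below 0.15 rad and horizontal distance between block4 and cradle4 below 0.01 m and z of block4 in the frame of cradle4 between 0.001 and 0.011 m and angle between the y axis of block4 and the y axis of cradle4, either way round below 0.15 rad); the robot touches nothing.
It fails at once if the guard bangs onto its closed stop (faster than 1.2 rad/s in the last 0.12 rad) (value of joint guard below 0.12 rad and velocity of joint guard below -1.2 rad/s).
It fails at once if the guard bangs onto its rear stop (faster than 1.2 rad/s in the last 0.12 rad) (value of joint guard above 1.63 rad and velocity of joint guard above 1.2 rad/s).
It fails at once if a bystander is moved more than 40 mm (distance of any of brush, waxblock, square from where it was at the start of the episode above 0.04 m).
Of block1, block2, block3, block4 only 2 to 4 are there at a start; the rules pass over those that are not, and their reading is None.
At some moment in a run one of block1, block2, block3, block4 may be knocked a few centimetres aside while the robot is not near it.
It also fails if it takes over 210 s, if anything falls off the work surface, if the arm or the gripper's body presses on something with over 40 N, if the wrist force passes 120 N, or if a joint passes its speed limit or range.

## Working session

There is one attempt and no reset: what is moved stays moved. The work goes in short steps, Python scripts to look and compute and a tool call to move; the robot and the scene stay as the last step left them, time stands still between calls to the robot, and variables do not carry over. Pictures are saved under pics/ and viewed, about 12 in all and at most 16, crops included, and the job is handed in when it is done.

Besides the shell and the picture viewer there is one more tool, called after ">>>" as name([rows], argument=value, ...), one row to a line, values as JSON. apply_moves: Moves the arm, as the interface text tells. Its arguments: {"type":"object","properties":{"moves":{"type":"array","items":{"type":"array","items":{"type":"array","items":{"type":"number"}}}}},"required":["moves"]}

```bash
ls; mkdir -p pics; python3 - <<'E'
from bench import *
import cv2, numpy as np
print(get_obs())
for n in ("side","top"):
    im=camera(n); cv2.imwrite(f"pics/{n}0.png",im[:,:,::-1]); 
    c=get_calibration(n); print(n,c)
    cv2.imwrite(f"pics/{n}0b.png",cv2.resize(im[:,:,::-1],(800,600),interpolation=cv2.INTER_CUBIC))
print(get_calibration("wrist"))
E
```

```text
pics
{'time_s': 0.0, 'q': array([-1.43130032e+00,  1.81536216e-01,  1.60800329e+00,  1.62977762e-05,
        1.35380274e+00, -2.06298976e-01]), 'dq': array([-0.00256468,  0.00199014,  0.00072736, -0.00135307, -0.00078867,
       -0.00013435]), 'joint_efforts': array([-1.76351237e-03, -4.44871294e+01, -3.51336837e+01, -2.37562945e-04,
        8.93727411e-03,  3.49228955e-06]), 'eef_pos': array([ 0.19484135, -0.54043259,  0.24938912]), 'eef_rot': array([-8.74038726e-04,  9.85090352e-01,  1.72035555e-01,  3.71657466e-05]), 'wrist_force': array([ 0.00305097,  0.40740716, -0.0720071 ]), 'torque': array([0.01549679, 0.01428815, 0.01717607]), 'opening': 0.9991935495499866}
side {'vertical_fov': 55.9685648391109, 'cx': 246.46930200717617, 'cy': 191.81946849531965, 'R': array([[-0.89222729, -0.45148064,  0.00978273],
       [-0.26516666,  0.50624791, -0.82060934],
       [ 0.36553674, -0.7347641 , -0.57140581]]), 't': array([0.35155582, 0.2453893 , 0.90215673])}
top {'vertical_fov': 48.66217803307103, 'cx': 252.66421158706927, 'cy': 187.04404211197547, 'R': array([[-0.00973929, -0.99986229,  0.0134366 ],
       [-0.98979019,  0.00772859, -0.14232237],
       [ 0.14219893, -0.01468553, -0.98972916]]), 't': array([-0.10321109,  0.42549245,  1.46307323])}
{'vertical_fov': 58.44728779200987, 'cx': 253.47461151754413, 'cy': 187.31709933285066, 'R': array([[ 3.40059811e-01, -9.40403756e-01, -3.17449636e-04],
       [-9.03087793e-01, -3.26660081e-01,  2.78793167e-01],
       [-2.62281839e-01, -9.45196668e-02, -9.60351118e-01]]), 't': array([-0.57386093, -0.03706979,  0.37723848])}
```

View pics/side0b.png

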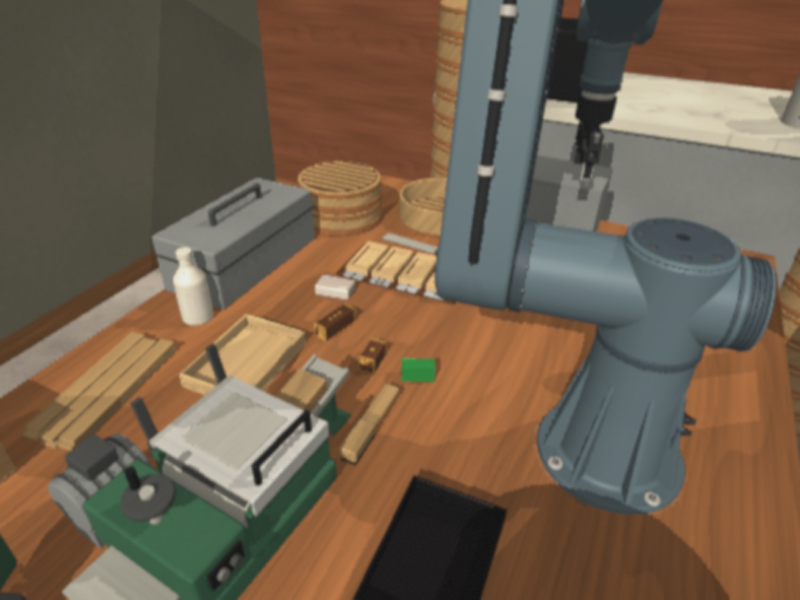

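View pics/top0b.png

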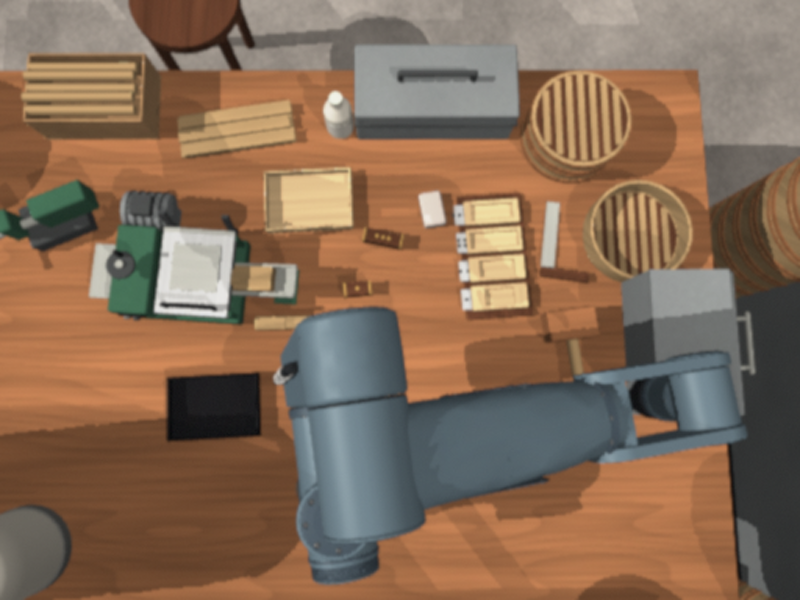

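The side view (800x600) shows the planer at (220,450), two dark blocks at (334,320) and (372,353), the green look-alike at (418,370), the tray at (245,355), the black tray at (430,540) and the rack at (400,265). The top view shows the planer at (180,275), the tray at (308,200), blocks at (384,238) and (357,289), and the rack at (492,255) with its tabs on the left. Next I'll enlarge the top view.

```bash
cat > h.py <<'E'
from bench import *
import cv2, numpy as np
from scipy.spatial.transform import Rotation as Ro
def K(c):
    f=192/np.tan(np.radians(c["vertical_fov"])/2)
    return np.array([[f,0,c["cx"]],[0,f,c["cy"]],[0,0,1]])
def bp(c,uv,z):
    "pixel(s) -> world at height z"
    uv=np.atleast_2d(uv).astype(float); d=np.c_[uv,np.ones(len(uv))]@np.linalg.inv(K(c)).T@c["R"]
    o=-c["R"].T@c["t"]; return o+d*((z-o[2])/d[:,2])[:,None]
def pr(c,X):
    X=np.atleast_2d(X); p=(X@c["R"].T+c["t"])@K(c).T; return p[:,:2]/p[:,2:]
def snap(n,name,box=None,s=1.5):
    c=get_calibration(n); im=np.ascontiguousarray(camera(n)[:,:,::-1]); cv2.imwrite(f"pics/{name}_raw.png",im)
    if box: im=im[box[1]:box[3],box[0]:box[2]]
    im=cv2.resize(im,None,fx=s,fy=s,interpolation=cv2.INTER_CUBIC); cv2.imwrite(f"pics/{name}.png",im); return c
def tool(p):
    "world target point in the tool frame (cm) and current pose"
    o=get_obs(); q=o["eef_rot"]; R=Ro.from_quat([q[1],q[2],q[3],q[0]]); return R.inv().apply(np.array(p)-o["eef_pos"])*100
E
python3 - <<'E'
import cv2
im=cv2.imread("pics/top0.png"); 
a=cv2.resize(im[100:215,50:260],None,fx=3.8,fy=3.8,interpolation=cv2.INTER_CUBIC)
b=cv2.resize(im[110:215,210:390],None,fx=4.2,fy=4.2,interpolation=cv2.INTER_CUBIC)
cv2.imwrite("pics/ca.png",a);cv2.imwrite("pics/cb.png",b)
E
```

```text
(no output)
```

View pics/ca.png

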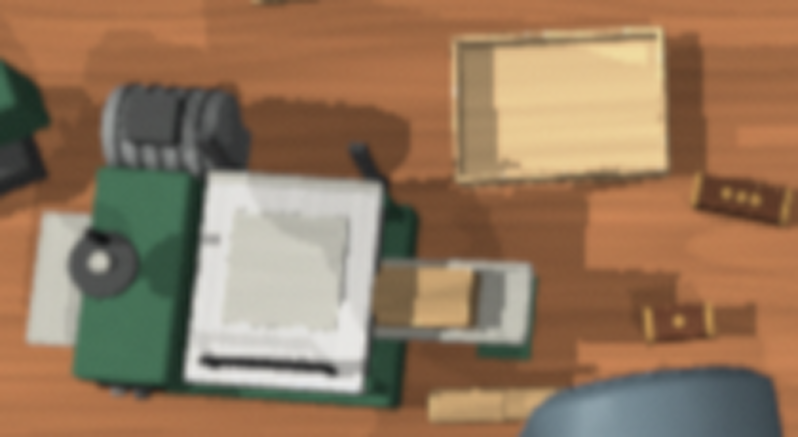

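View pics/cb.png

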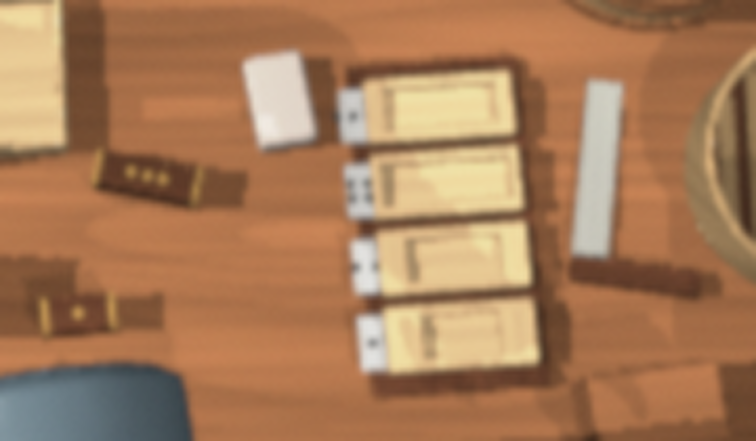

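Block 3 (three dots) is at crop b (147,178) and block 1 is at (78,314). The cradle tabs from top to bottom look like 3?, 4, 2, 1, and the recess lengths agree. The guard handle runs (200,360) to (337,370) in crop a, and the batten tail is at about (475,297).

```bash
python3 - <<'E'
from h import *
c=get_calibration("top"); s=get_calibration("side")
A=lambda L:[(50+u/3.8,100+v/3.8) for u,v in L]
B=lambda L:[(210+u/4.2,110+v/4.2) for u,v in L]
S=lambda L:[(u*.64,v*.64) for u,v in L]
np.set_printoptions(precision=4,suppress=True)
def show(n,P):
    print(n); print(P); d=P[-1]-P[0]
show("handle top z161",bp(c,A([(200,360),(337,370)]),.161))
show("handle side z161",bp(s,S([(257,472),(308,415)]),.161))
show("plate z129 TL TR BR BL",bp(c,A([(205,172),(384,182),(365,392),(187,378)]),.129))
show("housing z118 TL,TR,BL",bp(c,A([(100,168),(195,172),(75,380)]),.118))
show("tray z30 TL TR BR BL",bp(c,A([(453,37),(662,27),(667,172),(456,184)]),.03))
show("chute top end corners z~.09",bp(c,A([(533,263),(528,343)]),.09))
show("chute top end corners z~.11",bp(c,A([(533,263),(528,343)]),.11))
show("batten tail top edge z.13",bp(c,A([(477,268),(471,327)]),.13))
show("block3 TL TR BR BL",bp(c,B([(97,149),(203,170),(197,206),(92,186)]),.032))
show("block1",bp(c,B([(41,295),(114,292),(117,328),(42,334)]),.032))
for n,L in zip("ABCD",[[(364,77),(513,67),(519,134),(368,146)],[(368,153),(520,145),(525,208),(374,219)],[(375,230),(529,221),(534,286),(382,297)],[(382,307),(536,297),(541,364),(389,373)]]):
    P=bp(c,B(L),.028); show("cradle "+n,P); print("  centre",P.mean(0),"yaw of y axis",np.arctan2(*(P[0]-P[1])[[1,0]]),np.linalg.norm(P[0]-P[1]),np.linalg.norm(P[0]-P[3]))
for n,L,z in [("tray",A([(453,37),(662,27),(667,172),(456,184)]),.03),("b3",B([(97,149),(203,170),(197,206),(92,186)]),.032),("b1",B([(41,295),(114,292),(117,328),(42,334)]),.032)]:
    P=bp(c,L,z);print(n,P.mean(0),np.arctan2(*(P[0]+P[3]-P[1]-P[2])[[1,0]]),np.linalg.norm(P[0]-P[1]),np.linalg.norm(P[0]-P[3]))
E
```

```text
handle top z161
[[0.3849 0.3733 0.161 ]
 [0.3755 0.2586 0.161 ]]
handle side z161
[[0.3755 0.377  0.161 ]
 [0.3723 0.2722 0.161 ]]
plate z129 TL TR BR BL
[[0.5544 0.3865 0.129 ]
 [0.5444 0.2305 0.129 ]
 [0.3602 0.2423 0.129 ]
 [0.3735 0.3946 0.129 ]]
housing z118 TL,TR,BL
[[0.5613 0.4823 0.118 ]
 [0.5572 0.399  0.118 ]
 [0.3739 0.4946 0.118 ]]
tray z30 TL TR BR BL
[[ 0.7087  0.1913  0.03  ]
 [ 0.7176 -0.0069  0.03  ]
 [ 0.5761 -0.0116  0.03  ]
 [ 0.5659  0.1859  0.03  ]]
chute top end corners z~.09
[[0.4789 0.105  0.09  ]
 [0.4068 0.1087 0.09  ]]
chute top end corners z~.11
[[0.4751 0.1024 0.11  ]
 [0.4041 0.1059 0.11  ]]
batten tail top edge z.13
[[0.4673 0.1481 0.13  ]
 [0.4157 0.1524 0.13  ]]
block3 TL TR BR BL
[[ 0.5747 -0.0386  0.032 ]
 [ 0.5559 -0.1284  0.032 ]
 [ 0.5248 -0.123   0.032 ]
 [ 0.5426 -0.0343  0.032 ]]
block1
[[ 0.4496  0.0087  0.032 ]
 [ 0.4516 -0.0525  0.032 ]
 [ 0.4211 -0.0549  0.032 ]
 [ 0.4165  0.0078  0.032 ]]
cradle A
[[ 0.6375 -0.2676  0.028 ]
 [ 0.6456 -0.3961  0.028 ]
 [ 0.5865 -0.3991  0.028 ]
 [ 0.5768 -0.2696  0.028 ]]
  centre [ 0.6116 -0.3331  0.028 
[... 311 characters left out ...]
 0.5038 -0.2737  0.028 ]
 [ 0.5107 -0.4048  0.028 ]
 [ 0.4547 -0.4069  0.028 ]
 [ 0.4463 -0.2781  0.028 ]]
  centre [ 0.4789 -0.3409  0.028 ] yaw of y axis 1.6229758040943274 0.13131223681422377 0.05768157176947255
cradle D
[[ 0.4378 -0.2779  0.028 ]
 [ 0.4453 -0.4083  0.028 ]
 [ 0.3884 -0.4103  0.028 ]
 [ 0.3818 -0.2823  0.028 ]]
  centre [ 0.4133 -0.3447  0.028 ] yaw of y axis 1.6285270285753404 0.13058077681190117 0.05613601188690437
tray [0.6421 0.0897 0.03  ] 1.6189817955385715 0.1983842374721042 0.14295424727635675
b3 [ 0.5495 -0.0811  0.032 ] 1.3679680724387602 0.09173302067575959 0.03234596844443483
b1 [ 0.4347 -0.0227  0.032 ] 1.62449273688424 0.06122378993263661 0.03302577628623957
```

```bash
cat >> h.py <<'E'
np.set_printoptions(precision=3,suppress=True)
def Rt(psi,tilt=0,ax=(1,0,0)):
    "tool down, tool x at world angle psi, then turned by tilt about the world axis ax"
    c,s=np.cos(psi),np.sin(psi)
    return Ro.from_rotvec(tilt*np.array(ax,float))*Ro.from_matrix([[c,s,0],[s,-c,0],[0,0,-1]])
def plan(*targets):
    "row (cm, rotvec) for each (pos,R) from the present pose"
    o=get_obs(); q=o["eef_rot"]; R=Ro.from_quat([q[1],q[2],q[3],q[0]])
    print("now",o["time_s"],o["eef_pos"],"q",o["q"])
    for p,Rn in targets: print(np.r_[R.inv().apply(np.array(p)-o["eef_pos"])*100,(R.inv()*Rn).as_rotvec()])
PY=-.065; PO=np.array([.453,.291,0])
def P(x,y,z):
    "planer mm -> world m"
    c,s=np.cos(PY),np.sin(PY); return PO+np.array([c*x-s*y,s*x+c*y,z])/1000
E
python3 - <<'E'
from h import *
plan(([.45,-.2,.38],Rt(1.0)),(P(-110,-20,330),Rt(1.506)))
c=get_calibration("wrist"); o=get_obs(); q=o["eef_rot"]
R=Ro.from_quat([q[1],q[2],q[3],q[0]]); print("cam in tool",R.inv().apply(-c["R"].T@c["t"]-o["eef_pos"]),R.inv().apply(c["R"][2]))
E
```

```text
now 0.1 [ 0.195 -0.541  0.249] q [-1.431  0.181  1.608 -0.     1.354 -0.206]
[ 35.55  -23.405 -13.004  -0.001  -0.001  -0.654]
[ 41.592 -72.048  -7.928  -0.001  -0.001  -1.16 ]
cam in tool [ 0.07  -0.001 -0.123] [-0.279  0.001  0.96 ]
```

>>> apply_moves([
  [[5,-3,-13,0,0,-0.1,1],[9,-6,-13,0,0,-0.2,1],[13,-9,-13,0,0,-0.3,1],[17,-12,-13,0,0,-0.4,1],[22,-15,-13,0,0,-0.5,1],[26,-18,-13,0,0,-0.6,1],[31,-21,-13,0,0,-0.65,1],[35.5,-23.4,-13,0,0,-0.65,1]],
])

```text
time_s: 0.9
eef_pos: [0.4022, -0.2577, 0.3786]
eef_rot: [0.0, 0.878, 0.478, 0.0]
wrist_force: [0.7, -0.6, 0.1]
opening: 0.999
```

```bash
python3 - <<'E'
from h import *
plan((P(-76,-60,330),Rt(1.506)))
E
```

```text
now 0.9 [ 0.402 -0.258  0.379] q [-0.819 -0.124  1.664 -0.     1.601 -0.245]
[ 39.899 -29.241   4.848   0.      0.     -0.509]
```

>>> apply_moves([
  [[5,-3.6,0.6,0,0,-0.06,1],[10,-7.3,1.2,0,0,-0.12,1],[15,-11,1.8,0,0,-0.19,1],[20,-14.6,2.4,0,0,-0.25,1],[25,-18,3,0,0,-0.31,1],[30,-22,3.6,0,0,-0.38,1],[35,-25.6,4.2,0,0,-0.45,1],[40,-29.2,4.8,0,0,-0.51,1]],
])

```text
time_s: 1.7
eef_pos: [0.3786, 0.1398, 0.3397]
eef_rot: [0.0, 0.729, 0.685, 0.0]
wrist_force: [1.3, -0.1, 1.2]
opening: 1.0
```

>>> apply_moves([
  [[0,0,0,0,0,0,1],[0,0,0,0,0,0,1]],
])

```text
time_s: 1.9
eef_pos: [0.3786, 0.1392, 0.3395]
eef_rot: [-0.0, 0.728, 0.685, -0.0]
wrist_force: [-0.3, -0.5, -0.4]
opening: 0.997
```

```bash
python3 - <<'E'
from h import *
plan((P(-76,-60,330),Rt(1.506)))
c=snap("wrist","w1"); snap("top","t1")
print(pr(c,[P(-76,-30,161),P(-76,70,161),P(-76,20,161),P(0,-186,90)]))
a=cv2.resize(cv2.imread("pics/w1_raw.png"),(560,420)); b=cv2.imread("pics/t1_raw.png")[190:330,180:500]
b=cv2.resize(b,(800-0,350)); o=np.zeros((600,800,3),np.uint8); cv2.imwrite("pics/t1c.png",b)
E
```

```text
now 1.9 [0.379 0.139 0.339] q [ 0.056 -0.294  1.88  -0.     1.556  0.117]
[ 9.636 -1.122  0.943 -0.001  0.     0.004]
[[ 240.91    15.251]
 [ 240.228 -138.386]
 [ 240.588  -57.424]
 [ 311.481  181.05 ]]
```

View pics/w1.png

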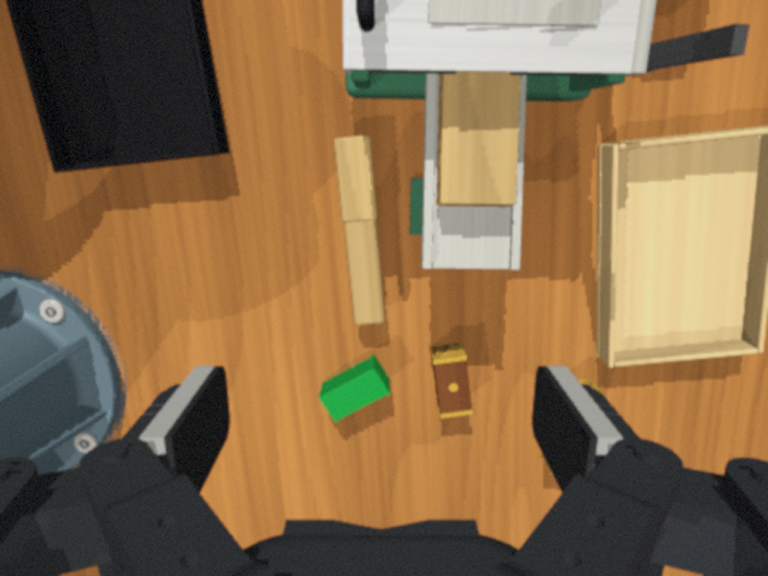

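View pics/t1.png

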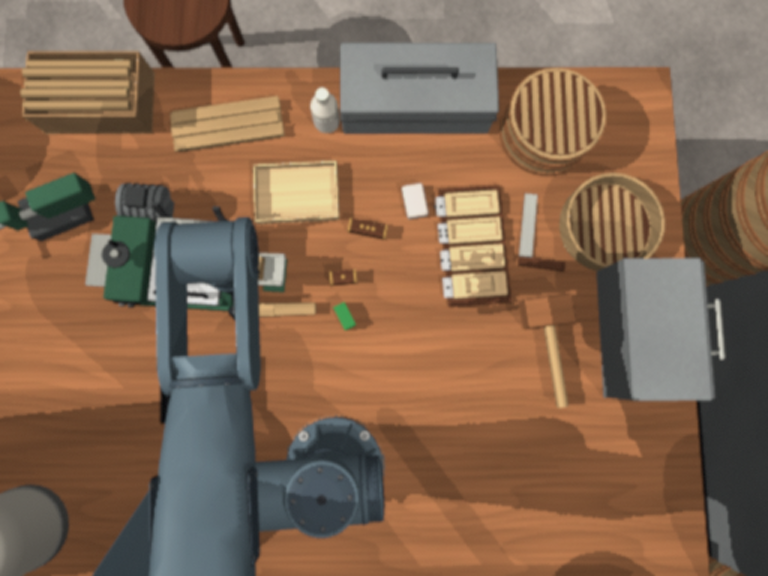

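Wrist view: the near end of the handle is at (366,28), the chute's upper end is at (424..520,268), the batten tail is at (441..517,205), block 1 is at (453,385), and the green look-alike is at (355,388). The top view, now unobstructed, shows only blocks 1 and 3 (340,277 and 368,228), so blocks 2 and 4 are absent. Next I'll triangulate the chute and batten.

```bash
python3 - <<'E'
from h import *
w=get_calibration("wrist"); c=get_calibration("top")
A=lambda u,v:(50+u/3.8,100+v/3.8)
def tri(a,b):
    X=cv2.triangulatePoints(K(c)@np.c_[c["R"],c["t"]],K(w)@np.c_[w["R"],w["t"]],np.array(a,float).reshape(2,1),np.array(b,float).reshape(2,1)); X=(X[:3]/X[3]).ravel()
    print(X, "planer",np.linalg.inv(np.array([[np.cos(PY),-np.sin(PY)],[np.sin(PY),np.cos(PY)]]))@(X-PO)[:2]); return X
for t,u in [((533,263),(520,269)),((528,343),(424,268)),((477,268),(517,206)),((471,327),(441,205)),((337,370),(366,28))]:
    tri(A(*t),np.array(u)/1.5)
for z in (.11,.12,.13):
    X=bp(w,np.array([(520,269),(424,268),(517,206),(441,205)])/1.5,z); print(z,X[:,:2].ravel(),np.linalg.norm(X[0]-X[1]),np.linalg.norm(X[2]-X[3]))
X=bp(w,np.array([(344,70),(641,73)])/1.5,.129); print("plate near edge",X, np.linalg.norm(X[0]-X[1]))
E
```

```text
[0.478 0.104 0.097] planer [ 0.037 -0.185]
[0.408 0.108 0.091] planer [-0.033 -0.185]
[0.473 0.152 0.107] planer [ 0.029 -0.137]
[0.42  0.157 0.105] planer [-0.024 -0.136]
[0.379 0.266 0.132] planer [-0.072 -0.03 ]
0.11 [0.476 0.108 0.408 0.113 0.473 0.153 0.422 0.157] 0.06806047878205258 0.05204462989466017
0.12 [0.473 0.111 0.407 0.116 0.471 0.155 0.42  0.159] 0.06613054162207371 0.050568841492808096
0.13 [0.471 0.114 0.407 0.119 0.468 0.156 0.419 0.16 ] 0.06420060446209491 0.04909305309095613
plate near edge [[0.364 0.245 0.129]
 [0.543 0.232 0.129]] 0.17932091652614252
```

```bash
sed -i 's/PO=np.array(\[.453/PO=np.array([.455/' h.py; python3 - <<'E'
from h import *
plan((P(-76,20,240),Rt(1.506)),(P(-76,20,165),Rt(1.506)))
E
```

```text
now 2.0 [0.379 0.137 0.34 ] q [ 0.051 -0.294  1.88  -0.     1.556  0.117]
[17.835 -1.07   9.968 -0.     0.    -0.001]
[17.838 -1.068 17.468 -0.     0.    -0.001]
```

>>> apply_moves([
  [[5,-0.3,0,0,0,0,0.45],[10,-0.6,3,0,0,0,0.45],[14,-0.8,6,0,0,0,0.45],[17.8,-1.0,10,0,0,0,0.45],[17.8,-1.0,10,0,0,0,0.45],[17.8,-1.0,10,0,0,0,0.45]],
])

```text
time_s: 2.6
eef_pos: [0.3808, 0.315, 0.238]
eef_rot: [-0.0, 0.73, 0.683, -0.002]
wrist_force: [-0.6, -0.7, 0.8]
opening: 0.45
```

```bash
python3 - <<'E'
from h import *
plan((P(-76,20,165),Rt(1.506)))
c=snap("wrist","w2")
print(1.5*pr(c,[P(-76,-30,161),P(-76,70,161)]))
E
```

```text
now 2.6 [0.381 0.315 0.238] q [ 0.451  0.013  1.816 -0.     1.318  0.517]
[ 0.103 -0.014  7.3   -0.004  0.002 -0.001]
[[381.637 416.576]
 [381.852 185.871]]
```

View pics/w2.png

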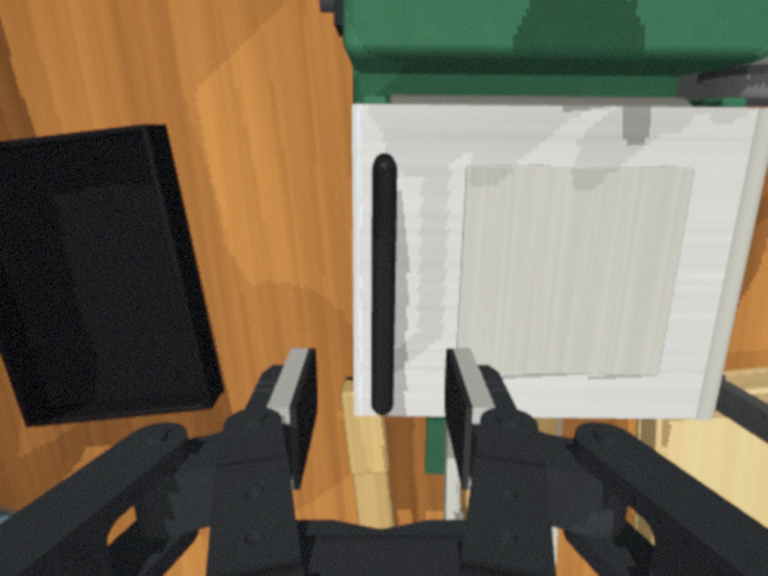

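The handle runs (384,155) to (382,412): x matches the prediction, and y is about 7 mm further on. I'll descend and grip.

>>> apply_moves([
  [[0.8,0,3,0,0,0,0.45],[0.8,0,6,0,0,0,0.45],[0.8,0,7.2,0,0,0,0.45],[0.8,0,7.2,0,0,0,0.2],[0.8,0,7.2,0,0,0,0.05],[0.8,0,7.2,0,0,0,0.05],[0.8,0,7.2,0,0,0,0.05],[0.8,0,7.2,0,0,0,0.05]],
])

```text
time_s: 3.45
eef_pos: [0.3821, 0.3238, 0.1698]
eef_rot: [0.001, 0.73, 0.684, 0.0]
wrist_force: [-2.5, -5.3, 5.8]
opening: 0.089
```

```bash
cat >> h.py <<'E'
def arc(a0,ths,tilt=lambda t:0):
    "rows moving the gripped handle along its arc from guard angle a0 to each of ths (tilt: tool turn about planer y)"
    o=get_obs(); q=o["eef_rot"]; R=Ro.from_quat([q[1],q[2],q[3],q[0]])
    f=lambda t:np.array([-164*np.cos(t)+36*np.sin(t),0,164*np.sin(t)+36*np.cos(t)])/1000
    Rz=Ro.from_rotvec([0,0,PY])
    for t in ths:
        d=Rz.apply(f(t)-f(a0)); print(round(t,3),np.r_[R.inv().apply(d)*100])
    print(o["time_s"],o["eef_pos"],o["wrist_force"],o["opening"])
E
python3 -c "
from h import *
arc(0,np.arange(1,9)*.06); arc(0,[.48,.8,1.1,1.4,1.6,1.75])
print(P(0,0,0), get_obs()['q'])"
```

```text
0.06 [-0.     0.247 -0.977]
0.12 [-0.001  0.552 -1.936]
0.18 [-0.001  0.914 -2.876]
0.24 [-0.001  1.332 -3.793]
0.3 [-0.001  1.804 -4.683]
0.36 [-0.002  2.329 -5.543]
0.42 [-0.002  2.904 -6.369]
0.48 [-0.002  3.528 -7.16 ]
3.45 [0.382 0.324 0.17 ] [-2.547 -5.32   5.753] 0.0888597354104009
0.48 [-0.002  3.528 -7.16 ]
0.8 [ -0.003   7.575 -10.66 ]
1.1 [ -0.003  12.191 -12.628]
1.4 [ -0.004  17.182 -13.144]
1.6 [ -0.003  20.499 -12.653]
1.75 [ -0.003  22.886 -11.857]
3.45 [0.382 0.324 0.17 ] [-2.547 -5.32   5.753] 0.0888597354104009
[0.455 0.291 0.   ] [ 0.466  0.106  1.866 -0.001  1.169  0.532]
```

>>> apply_moves([
  [[0,0.15,-0.6,0,0,0,0.05],[0,0.45,-1.6,0,0,0,0.05],[0,0.8,-2.6,0,0,0,0.05],[0,1.2,-3.5,0,0,0,0.05],[0,1.7,-4.5,0,0,0,0.05],[0,2.2,-5.3,0,0,0,0.05],[0,2.75,-6.15,0,0,0,0.05],[0,3.4,-7.0,0,0,0,0.05]],
])

```text
time_s: 4.25
eef_pos: [0.4134, 0.3214, 0.2383]
eef_rot: [-0.001, 0.73, 0.684, -0.003]
wrist_force: [-10.5, -4.8, -1.2]
opening: 0.089
```

```bash
python3 -c "
from h import *
o=get_obs(); d=o['eef_pos']-np.array([.3821,.3238,.1698]); print('dx along planer',d@[np.cos(PY),np.sin(PY),0],d[2])
import scipy.optimize as so
arc(.468,.468+np.arange(1,9)*.065)"
```

```text
dx along planer 0.03142147832860231 0.06850536778276611
0.533 [-0.002  0.712 -0.827]
0.598 [-0.004  1.476 -1.606]
0.663 [-0.006  2.29  -2.333]
0.728 [-0.008  3.148 -3.006]
0.793 [-0.01   4.049 -3.622]
0.858 [-0.011  4.988 -4.178]
0.923 [-0.013  5.961 -4.672]
0.988 [-0.014  6.964 -5.102]
4.25 [0.413 0.321 0.238] [-10.504  -4.824  -1.185] 0.08916332052048324
```

>>> apply_moves([
  [[0,0.7,-0.8,0,0,0,0.05],[0,1.45,-1.6,0,0,0,0.05],[0,2.25,-2.3,0,0,0,0.05],[0,3.1,-3.0,0,0,0,0.05],[0,4.0,-3.6,0,0,0,0.05],[0,4.95,-4.2,0,0,0,0.05],[0,5.9,-4.7,0,0,0,0.05],[0,6.9,-5.1,0,0,0,0.05]],
])

```text
time_s: 5.05
eef_pos: [0.4844, 0.3166, 0.2929]
eef_rot: [0.001, 0.73, 0.684, -0.0]
wrist_force: [-11.4, -10.1, 12.9]
opening: 0.082
```

```bash
python3 -c "
from h import *
arc(.988,.988+np.arange(1,9)*.06)"
```

```text
1.048 [-0.     0.951 -0.332]
1.108 [-0.001  1.92  -0.606]
1.168 [-0.001  2.904 -0.822]
1.228 [-0.001  3.899 -0.979]
1.288 [-0.001  4.902 -1.075]
1.348 [-0.001  5.908 -1.111]
1.408 [-0.001  6.915 -1.087]
1.468 [-0.     7.919 -1.002]
5.05 [0.484 0.317 0.293] [-11.402 -10.104  12.911] 0.08207394267856705
```

>>> apply_moves([
  [[0,0.9,-0.5,0,0,0,0.05],[0,1.85,-0.85,0,0,0,0.05],[0,2.8,-1.1,0,0,0,0.05],[0,3.8,-1.25,0,0,0,0.05],[0,4.8,-1.35,0,0,0,0.05],[0,5.8,-1.4,0,0,0,0.05],[0,6.8,-1.35,0,0,0,0.05],[0,7.8,-1.3,0,0,0,0.05]],
])

```text
time_s: 5.85
eef_pos: [0.5644, 0.3104, 0.3055]
eef_rot: [0.003, 0.73, 0.683, 0.001]
wrist_force: [-5.0, -19.4, 9.2]
opening: 0.085
```

```bash
python3 -c "
from h import *
arc(1.46,1.46+np.arange(1,9)*.04)"
```

```text
1.5 [0.001 0.666 0.088]
1.54 [0.002 1.328 0.202]
1.58 [0.004 1.984 0.342]
1.62 [0.005 2.635 0.509]
1.66 [0.006 3.278 0.701]
1.7 [0.008 3.914 0.919]
1.74 [0.009 4.539 1.163]
1.78 [0.01  5.155 1.431]
5.85 [0.564 0.31  0.305] [ -4.979 -19.407   9.185] 0.0847110569821828
```

>>> apply_moves([
  [[-0.1,0.65,0.0,0,0,0,0.05],[-0.2,1.3,0.1,0,0,0,0.05],[-0.3,1.9,0.25,0,0,0,0.05],[-0.3,2.5,0.4,0,0,0,0.05],[-0.3,3.0,0.55,0,0,0,0.05],[-0.3,3.4,0.65,0,0,0,0.05],[-0.3,3.8,0.8,0,0,0,0.05],[-0.3,4.2,0.95,0,0,0,0.05]],
])

```text
time_s: 6.65
eef_pos: [0.6065, 0.3071, 0.2962]
eef_rot: [0.002, 0.73, 0.684, 0.004]
wrist_force: [0.4, -2.0, 7.1]
opening: 0.081
```

>>> apply_moves([
  [[0,0.2,0.1,0,0,0,0.05],[0,0.3,0.15,0,0,0,0.05],[0,0.4,0.2,0,0,0,0.05],[0,0.5,0.2,0,0,0,0.05]],
])

```text
time_s: 7.05
eef_pos: [0.6102, 0.3069, 0.2949]
eef_rot: [0.001, 0.73, 0.684, 0.003]
wrist_force: [-5.7, -10.6, 15.2]
opening: 0.087
```

```bash
python3 -c "
from h import *
d=get_obs()['eef_pos']-P(88,27,125); print(d, 'expected at 1.75', P(88+64.6,27,280))
c=snap('side','s2',(60,170,360,384),2.5)"
```

```text
[ 0.066 -0.005  0.17 ] expected at 1.75 [0.609 0.308 0.28 ]
```

View pics/s2.png

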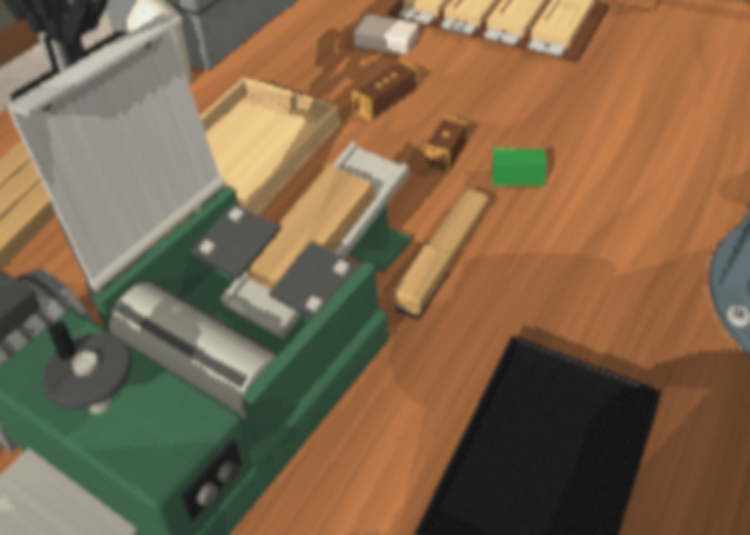

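>>> apply_moves([
  [[-0.1,0.1,-0.1,0,0,0,0.05],[-0.1,0.2,-0.2,0,0,0,0.05],[-0.1,0.3,-0.2,0,0,0,0.05],[-0.1,0.4,-0.2,0,0,0,0.05],[-0.1,0.5,-0.2,0,0,0,0.05],[-0.1,0.5,-0.2,0,0,0,0.05]],
])

```text
time_s: 7.7
eef_pos: [0.6105, 0.3066, 0.2948]
eef_rot: [-0.003, 0.729, 0.684, -0.002]
wrist_force: [-19.3, -1.2, 12.3]
opening: 0.089
```

It's pressing on the stop: x no longer moves and the force rises. I'll ease off, release and withdraw upward.

>>> apply_moves([
  [[0,-0.3,0,0,0,0,0.15],[0,-0.3,0,0,0,0,0.25],[0,-0.2,0,0,0,0,0.28],[0,-0.2,-1.5,0,0,0,0.28],[0,-0.2,-3,0,0,0,0.28],[0,-0.2,-6,0,0,0,0.28],[0,-0.2,-9,0,0,0,0.28],[0,-0.2,-9,0,0,0,0.28]],
])

```text
time_s: 8.5
eef_pos: [0.6137, 0.3056, 0.3907]
eef_rot: [0.003, 0.73, 0.684, 0.005]
wrist_force: [0.7, -0.1, 1.4]
opening: 0.277
```

```bash
python3 -c "
from h import *
s=get_calibration('side')
print(2.5*(pr(s,P(0,-185,88))-[60,170]),2.5*(pr(s,P(0,-57.6,62))-[60,170]),2.5*(pr(s,P(0,-13.5,53))-[60,170]))
Rp=Rt(-.065)
plan((P(0,10,300),Rp),(P(0,10,180),Rp),(P(-20,-10,390),Rt(1.506)))"
```

```text
[[378.45 160.34]] [[302.441 257.33 ]] [[272.923 294.996]]
now 8.5 [0.614 0.306 0.391] q [0.289 0.353 1.119 0.    1.658 0.354]
[ -1.529 -15.843   8.884   0.005  -0.012   1.571]
[ -1.579 -15.975  20.883   0.005  -0.012   1.571]
[ -3.491 -17.743  -0.146   0.011  -0.004  -0.   ]
```

>>> apply_moves([
  [[-0.5,-4,0,0,0,-0.14,0],[-1,-8,0,0,0,-0.28,0],[-1,-12,0,0,0,-0.42,0],[-1,-15.9,0,0,0,-0.56,0],[-1,-15.9,2,0,0,-0.7,0],[-1,-15.9,4,0,0,-0.84,0],[-1,-15.9,6,0,0,-0.98,0],[-1,-15.9,8,0,0,-1.12,0]],
])

```text
time_s: 9.3
eef_pos: [0.4527, 0.3056, 0.3029]
eef_rot: [0.001, 0.252, 0.968, 0.001]
wrist_force: [-0.7, -0.7, 0.6]
opening: 0.001
```

>>> apply_moves([
  [[0,0,2,0,0,-0.14,0],[0,0,4,0,0,-0.28,0],[0,0,6,0,0,-0.42,0],[0,0,8,0,0,-0.45,0],[0,0,8,0,0,-0.45,0]],
])

```text
time_s: 9.8
eef_pos: [0.4512, 0.3048, 0.2203]
eef_rot: [-0.002, 0.033, 0.999, -0.001]
wrist_force: [-0.3, -0.4, -0.5]
opening: 0.0
```

```bash
python3 -c "
from h import *
R=Rt(np.pi-.065)
plan((P(0,22,200),R),(P(0,22,81),R))
c=snap('wrist','w3')
print(1.5*pr(c,[P(0,-57.6,62),P(0,-13.5,53),P(26,-13.5,53),P(-26,-13.5,53),P(0,-8.4,79)]))"
```

```text
now 9.8 [0.451 0.305 0.22 ] q [ 0.376  0.145  1.711  0.     1.29  -1.129]
[-0.475  0.849  2.029 -0.002 -0.004 -0.001]
[-0.522  0.871 13.929 -0.002 -0.004 -0.001]
[[254.712 272.933]
 [333.938 269.004]
 [335.003 311.15 ]
 [332.821 224.803]
 [339.117 281.29 ]]
```

View pics/w3.png

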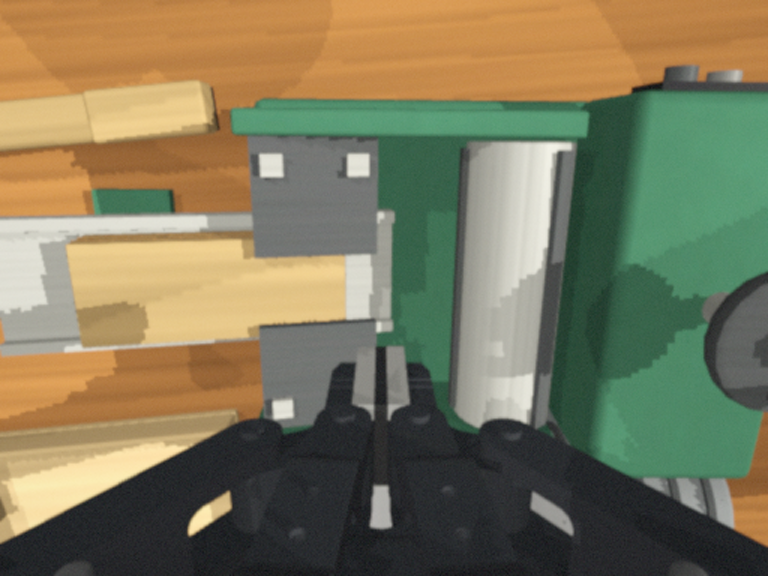

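```bash
python3 -c "
from h import *
w=get_calibration('wrist')
Rz=Ro.from_rotvec([0,0,PY])
def q(n,uv,z): X=bp(w,np.array([uv])/1.5,z)[0]; print(n,1000*Rz.inv().apply(X-PO))
q('slot up front',(255,257),.096);q('slot low front',(378,257),.084);q('slot up rear',(260,326),.096);q('slot low rear',(375,320),.084)
q('nose top front',(346,257),.079);q('nose top rear',(346,320),.079)
q('tail front',(66,238),.105);q('tail rear',(83,347),.105)
q('cheek front end -y',(232,110),.105);q('cheek front end +y',(588,110),.105)
q('drum y',(460,280),.09);q('drum y',(560,280),.09)
q('housing corner',(632,90),.118)
"
```

```text
slot up front [-15.859 -48.05   96.   ]
slot low front [-12.981  13.02   84.   ]
slot up rear [ 20.764 -47.961  96.   ]
slot low rear [21.93  11.332 84.   ]
nose top front [-11.793  -4.002  79.   ]
nose top rear [23.791 -4.685 79.   ]
tail front [ -27.288 -134.891  105.   ]
tail rear [  28.613 -135.806  105.   ]
cheek front end -y [-84.913 -51.418 105.   ]
cheek front end +y [-84.778 106.238 105.   ]
drum y [-2.231 55.285 90.   ]
drum y [ -2.223 106.768  90.   ]
housing corner [-92.118 118.629 118.   ]
```

```bash
sed -i 's/^PY=.*/PY=-.075; PO=np.array([.458,.297,0])/' h.py; python3 -c "
from h import *
R=Rt(np.pi-.075)
plan((P(0,20,150),R),(P(0,20,81),R))"
```

```text
now 9.85 [0.452 0.305 0.222] q [ 0.376  0.144  1.709  0.     1.291 -1.128]
[-0.675  1.226  7.2   -0.001 -0.002  0.008]
[-0.687  1.231 14.1   -0.001 -0.002  0.008]
```

>>> apply_moves([
  [[-0.7,1.2,3.5,0,0,0,0],[-0.7,1.2,7,0,0,0,0],[-0.7,1.2,9,0,0,0,0],[-0.7,1.2,11,0,0,0,0],[-0.7,1.2,13,0,0,0,0],[-0.7,1.2,14,0,0,0,0],[-0.7,1.2,14,0,0,0,0]],
])

```text
time_s: 10.55
eef_pos: [0.4602, 0.3169, 0.0823]
eef_rot: [-0.0, 0.033, 0.999, -0.0]
wrist_force: [-0.8, 0.7, 0.7]
opening: -0.003
```

```bash
python3 -c "
from h import *
R=Rt(np.pi-.075)
o=get_obs();print(o['wrist_force'])
plan((P(0,20,81),R),(P(0,5,81),R),(P(0,-54,93),R),(P(0,-60,94),R))"
```

```text
[-0.807  0.683  0.673]
now 10.55 [0.46  0.317 0.082] q [ 0.391  0.356  1.765  0.     1.021 -1.114]
[ 0.069 -0.004  0.128 -0.    -0.001  0.008]
[ 0.081 -1.504  0.128 -0.    -0.001  0.008]
[ 0.133 -7.404 -1.069 -0.    -0.001  0.008]
[ 0.138 -8.004 -1.169 -0.    -0.001  0.008]
```

>>> apply_moves([
  [[0,-0.8,0,0,0,0,0],[0,-1.5,0,0,0,0,0],[0,-2,0,0,0,0,0],[0,-2.6,-0.15,0,0,0,0],[0.1,-3.2,-0.25,0,0,0,0],[0.1,-3.8,-0.4,0,0,0,0],[0.1,-4.4,-0.5,0,0,0,0],[0.1,-5,-0.6,0,0,0,0]],
])

```text
time_s: 11.35
eef_pos: [0.457, 0.2678, 0.0899]
eef_rot: [0.002, 0.033, 0.999, 0.001]
wrist_force: [1.5, 7.3, 7.2]
opening: 0.003
```

>>> apply_moves([
  [[0,-0.6,-0.12,0,0,0,0],[0,-1.2,-0.24,0,0,0,0],[0,-1.8,-0.36,0,0,0,0],[0,-2.3,-0.48,0,0,0,0],[0,-2.6,-0.55,0,0,0,0],[0,-2.6,-0.55,0,0,0,0]],
])

```text
time_s: 11.95
eef_pos: [0.4545, 0.2409, 0.0944]
eef_rot: [0.0, 0.033, 0.999, 0.0]
wrist_force: [0.6, 2.8, 2.7]
opening: -0.005
```

```bash
python3 -c "
from h import *
c=snap('wrist','w4'); s=snap('side','s4',(100,200,260,320),5)
print(1.5*pr(c,[P(0,-60,62)]), 5*(pr(s,[P(0,-60,62),P(0,-191,88)])-[100,200]))
a=cv2.imread('pics/w4_raw.png');b=cv2.imread('pics/s4.png'); cv2.imwrite('pics/m4.png',np.vstack([cv2.resize(a[100:340,60:460],(500,300)),cv2.resize(b,(500,375))])[:600])
plan((P(0,-54,93),Rt(np.pi-.075)))"
```

```text
[[367.43  356.332]] [[396.489 368.171]
 [555.585 170.427]]
now 12.05 [0.454 0.241 0.094] q [ 0.257  0.25   1.876 -0.     1.015 -1.248]
[ 0.039  0.222  0.089 -0.     0.     0.009]
```

View pics/m4.png

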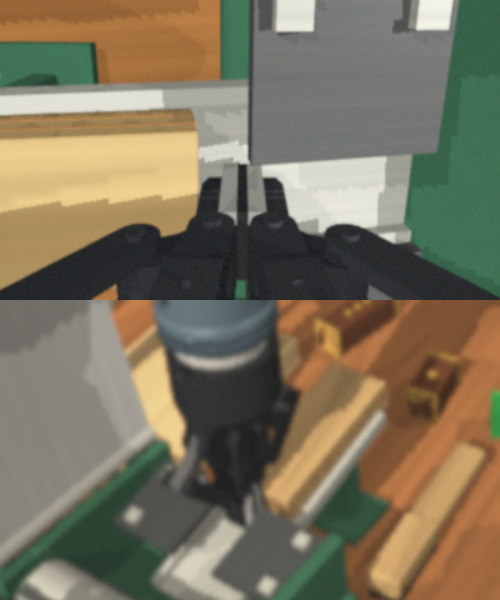

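```bash
python3 -c "
from h import *
w=get_calibration('wrist'); Rz=Ro.from_rotvec([0,0,PY])
def q(n,uv,z): X=bp(w,np.array([uv]),z)[0]; print(n,1000*Rz.inv().apply(X-PO))
q('nose top',(60+198/1.25,100+135/1.25),.091); q('plate edge top',(60+250/1.25,100+162/1.25),.096); q('plate front edge',(60+250/1.25,100),.096)
print('tcp',1000*Rz.inv().apply(get_obs()['eef_pos']-PO))
o=snap('top','t4')
a=cv2.imread('pics/t4_raw.png')[150:215,120:260]; cv2.imwrite('pics/t4c.png',cv2.resize(a,None,fx=5,fy=5,interpolation=cv2.INTER_CUBIC))
plan((P(0,-45,94),Rt(np.pi-.075)),(P(0,-45,220),Rt(np.pi-.075)))
"
```

```text
nose top [-26.185 -69.659  91.   ]
plate edge top [-19.441 -53.471  96.   ]
plate front edge [-67.207 -54.213  96.   ]
tcp [  0.412 -56.214  93.894]
now 12.1 [0.454 0.241 0.094] q [ 0.257  0.251  1.876 -0.     1.015 -1.248]
[ 0.017  1.121 -0.028 -0.001 -0.     0.009]
[  0.021   1.115 -12.628  -0.001  -0.      0.009]
```

The nose is clear: nose edge at y -75 mm against the clear point at -60.5, and centred. I'll retreat, lift, turn the tool and go over the batten.

>>> apply_moves([
  [[0,0.6,0,0,0,0,0],[0,1,0,0,0,0,0],[0,1,-3,0,0,0,0],[0,1,-7,0,0,0,0.2],[0,1,-11,0,0,0.1,0.6],[0,-3,-12.6,0,0,0.25,1],[0,-7,-12.6,0,0,0.4,1],[0,-8,-12.6,0,0,0.55,1]],
])

```text
time_s: 12.9
eef_pos: [0.4486, 0.1591, 0.2203]
eef_rot: [0.0, 0.307, 0.952, -0.001]
wrist_force: [0.4, 1.2, 0.1]
opening: 0.846
```

>>> apply_moves([
  [[0,0,0,0,0,0.15,1],[0,0,0,0,0,0.3,1],[0,0,0,0,0,0.45,1],[0,0,0,0,0,0.6,1],[0,0,0,0,0,0.75,1],[0,0,0,0,0,0.9,1],[0,0,0,0,0,1.02,1],[0,0,0,0,0,1.02,1]],
])

```text
time_s: 13.7
eef_pos: [0.4485, 0.1615, 0.2194]
eef_rot: [-0.0, 0.73, 0.684, -0.001]
wrist_force: [-0.3, 0.0, 0.1]
opening: 1.001
```

```bash
python3 -c "
from h import *
X=(np.cos(PY),np.sin(PY),0)
R=Rt(np.pi/2+PY,-.2,X)
n=lambda d:P(0,-138.5+d*np.sin(.2),77.8+d*np.cos(.2))
plan((n(100),R),(n(21),R))"
```

```text
now 13.7 [0.448 0.162 0.219] q [ 0.096 -0.011  1.878 -0.     1.275  0.162]
[ 1.72  -0.046  4.359 -0.    -0.199  0.01 ]
[ 0.155 -0.05  12.103 -0.    -0.199  0.01 ]
```

>>> apply_moves([
  [[1,0,2,0,-0.1,0,1],[1.7,0,4.3,0,-0.2,0,1],[1.2,0,7,0,-0.2,0,1],[0.6,0,10,0,-0.2,0,1],[0.2,0,12,0,-0.2,0,1],[0.2,0,12,0,-0.2,0,1]],
])

```text
time_s: 14.3
eef_pos: [0.4463, 0.1627, 0.0968]
eef_rot: [0.066, 0.725, 0.682, -0.076]
wrist_force: [0.1, -0.2, 0.8]
opening: 0.999
```

>>> apply_moves([
  [[0,0,0,0,0,0,0.7],[0,0,0,0,0,0,0.5],[0,0,0,0,0,0,0.4],[0,0,0,0,0,0,0.4],[0,0,0,0,0,0,0.4],[0,0,0,0,0,0,0.4]],
])

```text
time_s: 14.9
eef_pos: [0.4465, 0.1638, 0.101]
eef_rot: [0.067, 0.726, 0.681, -0.075]
wrist_force: [-13.5, 1.5, 8.1]
opening: 0.783
```

```bash
python3 -c "
from h import *
X=(np.cos(PY),np.sin(PY),0)
R=Rt(np.pi/2+PY,-.2,X)
c=snap('wrist','w5')
T=np.array([.642,.0897]);
plan((P(0,-138,215),Rt(np.pi/2+PY)),([*T,.22],Rt(1.619)),([*T,.03],Rt(1.619)))"
```

```text
now 14.95 [0.447 0.164 0.101] q [ 0.223  0.229  1.901 -0.216  1.085  0.396]
[ -2.696   0.079 -11.086  -0.004   0.201   0.011]
[ -8.401  19.92  -10.547  -0.017   0.2    -0.112]
[-4.613 20.025  8.071 -0.017  0.2   -0.112]
```

View pics/w5.png

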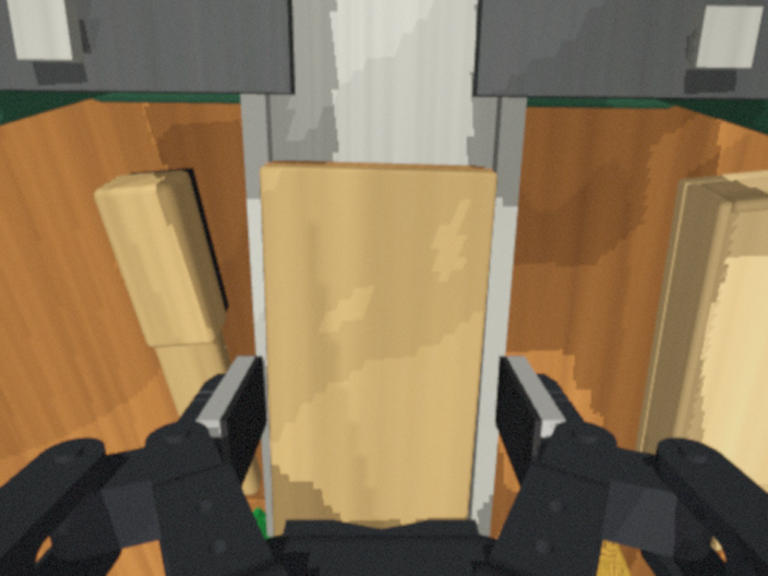

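The batten is well centred between the fingers, but they stopped at 66 mm on the rails. I'll open, rise 9 mm and close again.

>>> apply_moves([
  [[0,0,0,0,0,0,1],[0,0,0,0,0,0,1],[0,0,-0.9,0,0,0,1],[0,0,-0.9,0,0,0,0.7],[0,0,-0.9,0,0,0,0.45],[0,0,-0.9,0,0,0,0.45],[0,0,-0.9,0,0,0,0.45],[0,0,-0.9,0,0,0,0.45]],
])

```text
time_s: 15.75
eef_pos: [0.4493, 0.1655, 0.1095]
eef_rot: [0.068, 0.726, 0.68, -0.073]
wrist_force: [-4.0, 1.2, 7.8]
opening: 0.595
```

>>> apply_moves([
  [[0,0,-1,0,0,0,0.45],[0,0,-2,0,0,0,0.45],[0,0,-3.5,0,0,0,0.45],[0,0,-5,0,0,0,0.45],[0,0,-7,0,0.05,0,0.45],[0,0,-9,0,0.1,0,0.45],[0,0,-11,0,0.15,0,0.45],[0,0,-11,0,0.2,0,0.45]],
])

```text
time_s: 16.55
eef_pos: [0.4526, 0.1878, 0.2204]
eef_rot: [0.001, 0.729, 0.684, 0.003]
wrist_force: [-0.4, -0.2, -1.6]
opening: 0.598
```

```bash
python3 -c "
from h import *
T=[.642,.0897]
plan(([*T,.22],Rt(1.619)),([*T,.05],Rt(1.619)))
c=snap('side','s6',(100,150,300,300),3.5)
w=snap('wrist','w6')
a=cv2.imread('pics/w6_raw.png');b=cv2.imread('pics/s6.png'); cv2.imwrite('pics/m6.png',np.hstack([cv2.resize(a,(400,300)),cv2.resize(b,(400,300))]))"
```

```text
now 16.55 [0.453 0.188 0.22 ] q [0.149 0.013 1.852 0.002 1.269 0.213]
[-8.585 19.528  0.136  0.007 -0.003 -0.112]
[-8.644 19.419 17.136  0.007 -0.003 -0.112]
```

View pics/m6.png

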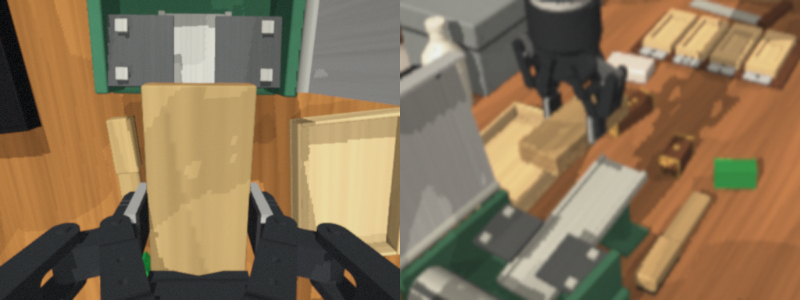

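>>> apply_moves([
  [[-4,1,0,0,0,0,0.45],[-8,4,0,0,0,-0.05,0.45],[-8.6,8.5,0,0,0,-0.11,0.45],[-8.6,13,0,0,0,-0.11,0.45],[-8.6,17,0,0,0,-0.11,0.45],[-8.6,19.5,4,0,0,-0.11,0.45],[-8.6,19.5,8,0,0,-0.11,0.45],[-8.6,19.5,8,0,0,-0.11,0.45]],
])

```text
time_s: 17.45
eef_pos: [0.6348, 0.0887, 0.1287]
eef_rot: [-0.005, 0.691, 0.723, -0.005]
wrist_force: [-1.6, 1.2, -0.9]
opening: 0.593
```

```bash
python3 -c "
from h import *
T=[.642,.0897]
plan(([*T,.0395],Rt(1.619)))
c=snap('wrist','w7')
print(1.5*pr(c,[[.7087,.1913,.03],[.7176,-.0069,.03],[.5761,-.0116,.03],[.5659,.1859,.03]]))"
```

```text
now 17.45 [0.635 0.089 0.129] q [-0.046  0.457  1.512 -0.001  1.188 -0.09 ]
[ 0.068  0.855  8.908 -0.015 -0.    -0.003]
[[584.011  58.021]
 [539.942 483.778]
 [259.69  478.014]
 [224.543  55.536]]
```

View pics/w7.png

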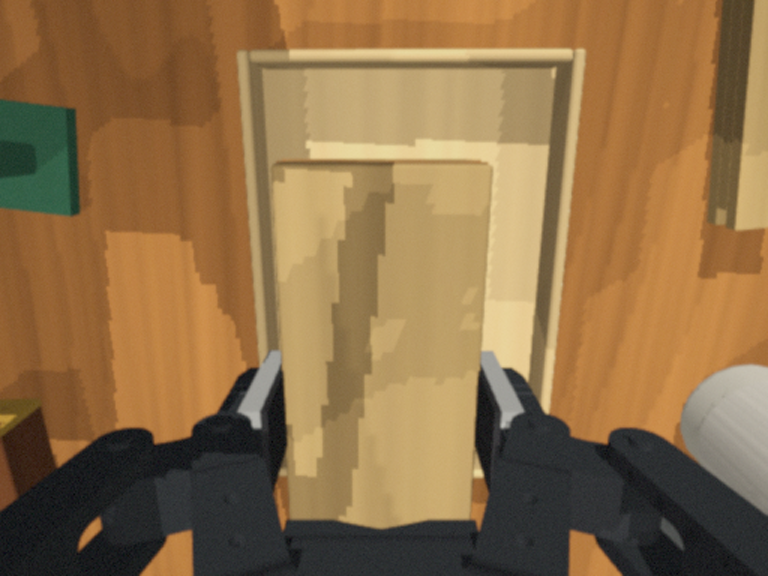

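The tray rim spans (238..585, 51), 2–3 mm further +x than computed. I'll shift 1.1 cm and lower.

>>> apply_moves([
  [[0,1.1,2,0,0,0,0.45],[0,1.1,4.5,0,0,0,0.45],[0,1.1,7,0,0,0,0.45],[0,1.1,8,0,0,0,0.45],[0,1.1,8.7,0,0,0,0.45],[0,1.1,8.9,0,0,0,0.45],[0,1.1,8.9,0,0,0,0.45]],
])

```text
time_s: 18.2
eef_pos: [0.6514, 0.089, 0.0489]
eef_rot: [0.001, 0.691, 0.723, 0.001]
wrist_force: [1.2, 0.3, -2.2]
opening: 0.595
```

>>> apply_moves([
  [[0,-0.4,0.4,0,0,0,0.45],[0,-0.4,0.7,0,0,0,0.45],[0,-0.4,0.9,0,0,0,0.45],[0,-0.4,1.0,0,0,0,0.45],[0,-0.4,1.0,0,0,0,0.45]],
])

```text
time_s: 18.7
eef_pos: [0.6465, 0.0888, 0.0373]
eef_rot: [-0.0, 0.691, 0.723, -0.0]
wrist_force: [-0.7, -0.3, -1.2]
opening: 0.59
```

>>> apply_moves([
  [[0,0,0.1,0,0,0,0.45],[0,0,0.2,0,0,0,0.45],[0,0,0.3,0,0,0,0.45],[0,0,0.3,0,0,0,0.45]],
])

```text
time_s: 19.1
eef_pos: [0.6465, 0.0888, 0.0343]
eef_rot: [-0.0, 0.691, 0.723, -0.0]
wrist_force: [-0.5, -0.1, -1.1]
opening: 0.597
```

>>> apply_moves([
  [[0,0,0.15,0,0,0,0.45],[0,0,0.3,0,0,0,0.45],[0,0,0.4,0,0,0,0.45],[0,0,0.4,0,0,0,0.45]],
])

```text
time_s: 19.5
eef_pos: [0.6464, 0.0888, 0.0302]
eef_rot: [-0.0, 0.691, 0.723, -0.0]
wrist_force: [-0.3, 0.5, -1.4]
opening: 0.595
```

>>> apply_moves([
  [[0,0,0.1,0,0,0,0.45],[0,0,0.2,0,0,0,0.45],[0,0,0.3,0,0,0,0.45],[0,0,0.3,0,0,0,0.45]],
])

```text
time_s: 19.9
eef_pos: [0.6467, 0.0888, 0.0296]
eef_rot: [0.0, 0.691, 0.723, -0.0]
wrist_force: [-8.5, -1.3, 13.5]
opening: 0.593
```

Contact. I'll release it, opening only partly inside the tray, and rise.

>>> apply_moves([
  [[0,0,0.1,0,0,0,0.65],[0,0,0.1,0,0,0,0.75],[0,0,0.1,0,0,0,0.75],[0,0,-2,0,0,0,0.75],[0,0,-5,0,0,0,0.75],[0,0,-10,0,0,0,0.75],[0,0,-15,0,0,0,0.75],[0,0,-20,0,0,0,0.75]],
])

```text
time_s: 20.7
eef_pos: [0.6462, 0.0888, 0.229]
eef_rot: [-0.0, 0.691, 0.723, -0.0]
wrist_force: [1.1, 0.2, 0.1]
opening: 0.747
```

```bash
python3 -c "
from h import *
plan((P(152.6,27,395),Rt(np.pi/2+PY)),([.61,.305,.39],Rt(1.506)))
c=snap('wrist','w8')
cv2.imwrite('pics/w8.png',cv2.resize(cv2.imread('pics/w8_raw.png'),(700,525)))"
```

```text
now 20.7 [0.646 0.089 0.229] q [-0.045  0.367  1.419  0.     1.356 -0.09 ]
[ 22.5    -2.405 -16.594  -0.001  -0.      0.12 ]
[ 21.762  -2.657 -16.094  -0.001  -0.      0.11 ]
```

View pics/w8.png

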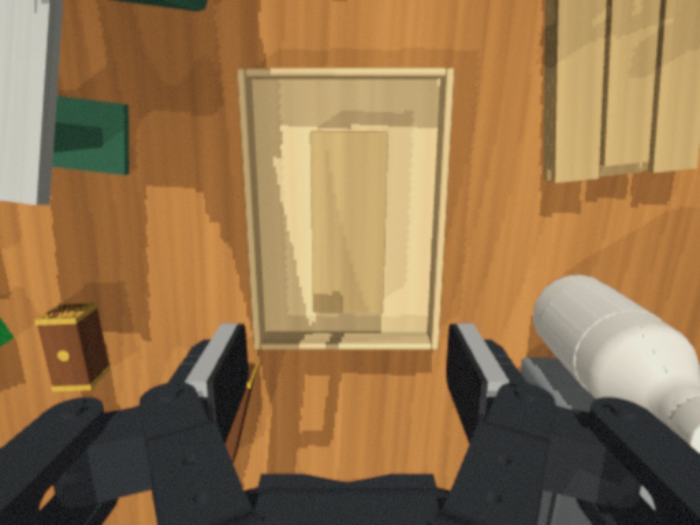

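>>> apply_moves([
  [[0,0,-5,0,0,0,0.75],[0,0,-10,0,0,0,0.5],[0,0,-16,0,0,0.05,0.28],[4,-0.5,-17,0,0,0.11,0.28],[8,-1,-17,0,0,0.11,0.28],[13,-1.6,-17,0,0,0.11,0.28],[18,-2.2,-17,0,0,0.11,0.28],[21.7,-2.7,-17,0,0,0.11,0.28]],
])

```text
time_s: 21.55
eef_pos: [0.609, 0.3071, 0.397]
eef_rot: [-0.0, 0.729, 0.684, 0.0]
wrist_force: [0.3, 0.4, -0.0]
opening: 0.28
```

>>> apply_moves([
  [[0,0,0,0,0,0,0.28],[0,0,0,0,0,0,0.28]],
])

```text
time_s: 21.75
eef_pos: [0.6095, 0.3053, 0.3968]
eef_rot: [0.0, 0.729, 0.685, -0.0]
wrist_force: [1.2, 0.1, 0.2]
opening: 0.279
```

```bash
python3 -c "
from h import *
plan(([.6105,.3066,.294],Rt(1.503)))"
```

```text
now 21.75 [0.61  0.305 0.397] q [ 0.291  0.352  1.109 -0.     1.682  0.354]
[ 0.146  0.093 10.277 -0.001  0.001  0.005]
```

>>> apply_moves([
  [[0.1,0.1,3,0,0,0,0.28],[0.1,0.1,6,0,0,0,0.28],[0.1,0.1,8,0,0,0,0.28],[0.1,0.1,9.5,0,0,0,0.28],[0.1,0.1,10.5,0,0,0,0.28],[0.1,0.1,10.8,0,0,0,0.28],[0.1,0.1,10.8,0,0,0,0.28]],
])

```text
time_s: 22.45
eef_pos: [0.6113, 0.305, 0.2899]
eef_rot: [0.0, 0.73, 0.684, 0.0]
wrist_force: [-0.0, -0.0, 0.1]
opening: 0.279
```

>>> apply_moves([
  [[0,0,0,0,0,0,0.15],[0,0,0,0,0,0,0.05],[0,0,0,0,0,0,0.05],[0,0,0,0,0,0,0.05],[0,0,0,0,0,0,0.05]],
])

```text
time_s: 22.95
eef_pos: [0.6101, 0.3055, 0.291]
eef_rot: [-0.0, 0.73, 0.684, -0.0]
wrist_force: [-6.2, -1.7, 3.1]
opening: 0.084
```

```bash
python3 -c "
from h import *
t=1.745-np.arange(1,33)*.054
arc(1.745,[*t,0.0])"
```

```text
1.691 [ 0.009 -0.848 -0.321]
1.637 [ 0.018 -1.711 -0.597]
1.583 [ 0.027 -2.589 -0.825]
1.529 [ 0.036 -3.477 -1.005]
1.475 [ 0.045 -4.374 -1.138]
1.421 [ 0.055 -5.277 -1.222]
1.367 [ 0.064 -6.182 -1.256]
1.313 [ 0.074 -7.089 -1.242]
1.259 [ 0.083 -7.993 -1.179]
1.205 [ 0.092 -8.893 -1.068]
1.151 [ 0.102 -9.785 -0.908]
1.097 [  0.111 -10.667  -0.7  ]
1.043 [  0.12  -11.537  -0.444]
0.989 [  0.129 -12.392  -0.142]
0.935 [  0.138 -13.229   0.205]
0.881 [  0.146 -14.046   0.598]
0.827 [  0.154 -14.841   1.033]
0.773 [  0.163 -15.612   1.512]
0.719 [  0.17  -16.355   2.031]
0.665 [  0.178 -17.069   2.589]
0.611 [  0.185 -17.752   3.185]
0.557 [  0.192 -18.402   3.817]
0.503 [  0.198 -19.017   4.483]
0.449 [  0.204 -19.595   5.182]
0.395 [  0.21  -20.134   5.91 ]
0.341 [  0.215 -20.633   6.667]
0.287 [  0.22  -21.091   7.45 ]
0.233 [  0.225 -21.506   8.256]
0.179 [  0.229 -21.877   9.083]
0.125 [  0.232 -22.202   9.929]
0.071 [  0.235 -22.481  10.792]
0.017 [  0.238 -22.714  11.668]
0.0 [  0.239 -22.777  11.946]
22.95 [0.61  0.305 0.291] [-6.188 -1.744  3.078] 0.08449349584739285
```

>>> apply_moves([
  [[0,-0.85,-0.32,0,0,0,0.05],[0,-1.7,-0.6,0,0,0,0.05],[0,-2.6,-0.83,0,0,0,0.05],[0,-3.5,-1.0,0,0,0,0.05],[0,-4.4,-1.14,0,0,0,0.05],[0.1,-5.3,-1.22,0,0,0,0.05],[0.1,-6.2,-1.26,0,0,0,0.05],[0.1,-7.1,-1.24,0,0,0,0.05]],
])

```text
time_s: 23.75
eef_pos: [0.5401, 0.3107, 0.3043]
eef_rot: [0.001, 0.73, 0.684, 0.001]
wrist_force: [1.1, -0.7, 8.6]
opening: 0.086
```

```bash
python3 -c "
from h import *
o=get_obs(); v=Ro.from_rotvec([0,0,-PY]).apply(o['eef_pos']-P(88,20,125)); print(v, 'handle at 1.313', -.164*np.cos(1.313)+.036*np.sin(1.313), .164*np.sin(1.313)+.036*np.cos(1.313))"
```

```text
[-0.007 -0.     0.179] handle at 1.313 -0.007001503261071761 0.1677586926274916
```

>>> apply_moves([
  [[0,-0.9,0,0,0,0,0.05],[0,-1.8,0.07,0,0,0,0.05],[0,-2.7,0.23,0,0,0,0.05],[0,-3.6,0.44,0,0,0,0.05],[0.05,-4.45,0.7,0,0,0,0.05],[0.05,-5.3,1.0,0,0,0,0.05],[0.05,-6.15,1.35,0,0,0,0.05],[0.05,-6.95,1.75,0,0,0,0.05]],
])

```text
time_s: 24.55
eef_pos: [0.4694, 0.3159, 0.2848]
eef_rot: [-0.0, 0.73, 0.684, -0.0]
wrist_force: [-2.4, 1.0, 6.5]
opening: 0.077
```

>>> apply_moves([
  [[0,-0.8,0.43,0,0,0,0.05],[0,-1.57,0.9,0,0,0,0.05],[0,-2.3,1.42,0,0,0,0.05],[0,-3.0,2.0,0,0,0,0.05],[0.05,-3.7,2.6,0,0,0,0.05],[0.05,-4.35,3.2,0,0,0,0.05],[0.05,-5.0,3.9,0,0,0,0.05],[0.05,-5.55,4.6,0,0,0,0.05]],
])

```text
time_s: 25.35
eef_pos: [0.4143, 0.3201, 0.2375]
eef_rot: [-0.001, 0.73, 0.684, -0.001]
wrist_force: [-3.5, 2.1, 2.9]
opening: 0.081
```

```bash
python3 -c "
from h import *
o=get_obs(); v=Ro.from_rotvec([0,0,-PY]).apply(o['eef_pos']-P(88,20,125)); print(v, 'handle at .449', -.164*np.cos(.449)+.036*np.sin(.449), .164*np.sin(.449)+.036*np.cos(.449))"
```

```text
[-0.133 -0.     0.112] handle at .449 -0.13211824997654464 0.1036183768601654
```

>>> apply_moves([
  [[0,-0.54,0.73,0,0,0,0.05],[0,-1.04,1.48,0,0,0,0.05],[0,-1.5,2.27,0,0,0,0.05],[0,-1.9,3.05,0,0,0,0.05],[0,-2.25,3.8,0,0,0,0.05],[0,-2.5,4.4,0,0,0,0.05],[0,-2.7,5.0,0,0,0,0.05],[0,-2.85,5.4,0,0,0,0.05]],
])

```text
time_s: 26.15
eef_pos: [0.3864, 0.3222, 0.1835]
eef_rot: [-0.0, 0.73, 0.684, -0.0]
wrist_force: [-4.5, 3.6, 3.1]
opening: 0.085
```

>>> apply_moves([
  [[0,-0.1,0.4,0,0,0,0.05],[0,-0.15,0.7,0,0,0,0.05],[0,-0.2,1.0,0,0,0,0.05],[0,-0.25,1.2,0,0,0,0.05],[0,-0.3,1.35,0,0,0,0.05],[0,-0.3,1.45,0,0,0,0.05],[0,-0.3,1.5,0,0,0,0.05]],
])

```text
time_s: 26.85
eef_pos: [0.3824, 0.3224, 0.1682]
eef_rot: [-0.001, 0.73, 0.684, -0.001]
wrist_force: [-7.9, 3.8, 1.2]
opening: 0.086
```

>>> apply_moves([
  [[0,0,0.15,0,0,0,0.05],[0,0,0.3,0,0,0,0.05],[0,0,0.45,0,0,0,0.05],[0,0,0.6,0,0,0,0.05],[0,0,0.6,0,0,0,0.05]],
])

```text
time_s: 27.35
eef_pos: [0.3822, 0.3227, 0.1666]
eef_rot: [-0.001, 0.729, 0.684, -0.001]
wrist_force: [-22.6, -4.0, 37.2]
opening: 0.083
```

On the closed stop: force climbs with no motion. I'll ease off, release and leave, with a little downward check first through readings.

>>> apply_moves([
  [[0,0,-0.25,0,0,0,0.05],[0,0,-0.25,0,0,0,0.2],[0,0,-0.25,0,0,0,0.4],[0,0,-0.25,0,0,0,0.45],[0,0,-2,0,0,0,0.45],[0,0,-5,0,0,0,0.45],[0,0,-8,0,0,0,0.6],[0,0,-12,0,0,0,0.8]],
])

```text
time_s: 28.15
eef_pos: [0.3836, 0.3213, 0.2828]
eef_rot: [-0.0, 0.73, 0.684, -0.002]
wrist_force: [0.8, -0.0, 0.4]
opening: 0.757
```

```bash
python3 -c "
from h import *
c=snap('side','s9')
a=cv2.imread('pics/side0.png').astype(int); b=cv2.imread('pics/s9_raw.png').astype(int)
# guard plate front-left corner region difference against first picture
d=np.abs(a-b).sum(2); print('diff guard region',d[265:320,100:160].mean(), (d[265:320,100:160]>60).mean())
s=get_calibration('side'); t=get_calibration('top')
for n,p in dict(b3=[.5495,-.0811,.032],b1=[.4347,-.0227,.032]).items(): print(n,pr(s,p),pr(t,p))
plan(([.45,.1,.33],Rt(1.5)),([.5495,-.0811,.30],Rt(1.368)))"
```

```text
diff guard region 15.97060606060606 0.05090909090909091
b3 [[214.326 202.039]] [[245.063 152.31 ]]
b1 [[237.692 223.323]] [[228.692 184.343]]
now 28.2 [0.387 0.323 0.291] q [ 0.46  -0.021  1.739 -0.     1.414  0.526]
[-21.829   7.8    -3.906   0.008  -0.004   0.005]
[-39.264  18.886  -0.888   0.008  -0.005   0.137]
```

>>> apply_moves([
  [[-5,2,-3,0,0,0,0.8],[-10,4,-3,0,0,0,0.8],[-15,7,-3,0,0,0,0.8],[-20,9,-3,0,0,0,0.8],[-25,12,-3,0,0,0.05,0.8],[-30,14,-3,0,0,0.1,0.8],[-35,17,-3,0,0,0.14,0.8],[-39,19,-3,0,0,0.14,0.8]],
])

```text
time_s: 29.0
eef_pos: [0.5325, -0.0447, 0.3131]
eef_rot: [0.0, 0.776, 0.63, 0.0]
wrist_force: [0.8, -0.8, -0.1]
opening: 0.799
```

>>> apply_moves([
  [[0,0,0,0,0,0,0.8],[-1,0,0,0,0,0,0.8],[-1,0,0,0,0,0,0.8]],
])

```text
time_s: 29.3
eef_pos: [0.5293, -0.0524, 0.3129]
eef_rot: [-0.0, 0.776, 0.631, -0.0]
wrist_force: [-0.3, 0.8, 0.1]
opening: 0.803
```

```bash
cat >> h.py <<'E'
def block(w,im,near,z=.032,show=None):
    "dark-body blob nearest the world point 'near': rectangle on the plane z, centre, yaw of long axis, size"
    hsv=cv2.cvtColor(im,cv2.COLOR_BGR2HSV); m=((hsv[...,2]<125)&(hsv[...,1]>90)&((hsv[...,0]<14)|(hsv[...,0]>172))).astype(np.uint8)*255
    m=cv2.morphologyEx(m,cv2.MORPH_OPEN,np.ones((3,3)))
    if show: cv2.imwrite(show,m)
    n,l,st,ce=cv2.connectedComponentsWithStats(m)
    for i in range(1,n):
        if st[i,4]<60: continue
        ys,xs=np.nonzero(l==i); X=bp(w,np.c_[xs,ys],z)[:,:2]
        (cx,cy),(a,b),_=cv2.minAreaRect((X*1000).astype(np.float32)); r=cv2.boxPoints(cv2.minAreaRect((X*1000).astype(np.float32)))
        e=[r[1]-r[0],r[2]-r[1]]; L=max(e,key=np.linalg.norm); L=L*np.sign(L[1])
        if np.hypot(cx/1000-near[0],cy/1000-near[1])<.12: print("blob",st[i],"centre mm",cx,cy,"size",sorted((a,b)),"yaw",np.arctan2(L[1],L[0]))
E
python3 -c "
from h import *
w=snap('wrist','w10'); im=cv2.imread('pics/w10_raw.png')
print(get_obs()['eef_pos'],pr(w,[[.5495,-.0811,.032],[.4347,-.0227,.032]]))
block(w,im,[.5495,-.0811],show='pics/m10.png')
print(cv2.cvtColor(im,cv2.COLOR_BGR2HSV)[tuple(np.clip(pr(w,[.54,-.09,.032])[0][::-1].astype(int),0,383))])"
```

```text
[ 0.529 -0.052  0.313] [[275.487 169.319]
 [170.669 141.309]]
blob [197 100  16  41 202] centre mm 479.5940856933594 -7.402984619140625 size [8.229204177856445, 47.005859375] yaw 1.6046745
blob [286 135   6  30 150] centre mm 569.0687866210938 -60.689697265625 size [5.92759370803833, 34.83692932128906] yaw 1.3929869
[ 12 166 134]
```

View pics/w10.png

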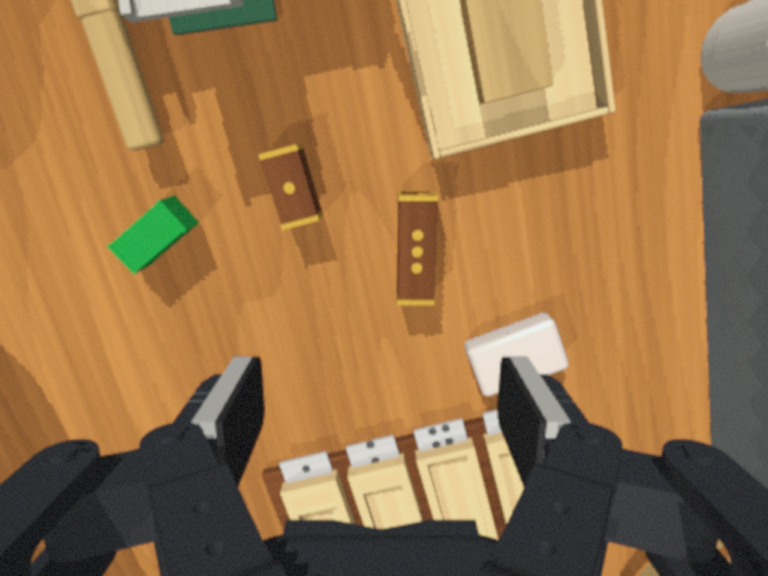

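Wrist view: block 3 is at (418,252) with three dots, block 1 at (289,188) with one, and the green look-alike at (152,235) stays put. The rack tabs read 1 at (306,468), 2 at (373,452), 4 at (441,436), so the fourth cradle, partly hidden by a finger, is cradle 3.

```bash
python3 -c "
from h import *
w=get_calibration('wrist')
for n,u in dict(b3=[(400,197),(437,197),(435,304),(397,304)],b1=[(260,158),(298,148),(319,218),(281,227)]).items():
    X=bp(w,np.array(u)/1.5,.032); d=(X[0]+X[1]-X[2]-X[3])/2
    print(n,X.mean(0),np.linalg.norm(d),np.linalg.norm(X[0]-X[1]),'yaw',np.arctan2(d[1],d[0]))
print(bp(w,np.array([(418,252),(289,188)])/1.5,.032))
for n,z in (('tab1',(306,468)),('tab2',(373,452)),('tab4',(441,436))): print(n,bp(w,np.array([z])/1.5,.02))
X=bp(w,np.array([(281,490),(341,474),(349,488),(406,457),(416,456),(474,446)])/1.5,.028);print(X)
p=[.5505,-.082]
plan(([*p,.12],Rt(1.372)),([*p,.02],Rt(1.372)))"
```

```text
b3 [ 0.553 -0.079  0.032] 0.08813768689890948 0.028878011901430224 yaw 1.364439285075847
b1 [ 0.465 -0.009  0.032] 0.05514659624513045 0.030298916849836578 yaw 1.6178656544142687
[[ 0.554 -0.079  0.032]
 [ 0.465 -0.009  0.032]]
tab1 [[ 0.413 -0.266  0.02 ]]
tab2 [[ 0.478 -0.262  0.02 ]]
tab4 [[ 0.543 -0.258  0.02 ]]
[[ 0.387 -0.279  0.028]
 [ 0.446 -0.273  0.028]
 [ 0.449 -0.29   0.028]
 [ 0.508 -0.268  0.028]
 [ 0.517 -0.268  0.028]
 [ 0.571 -0.269  0.028]]
now 29.35 [ 0.529 -0.052  0.313] q [-0.32   0.036  1.638 -0.     1.468 -0.116]
[-2.551  2.696 19.317 -0.    -0.    -0.006]
[-2.551  2.7   29.317 -0.    -0.    -0.006]
```

>>> apply_moves([
  [[-1,1,5,0,0,0,0.6],[-2.2,2.3,10,0,0,0,0.6],[-2.2,2.8,15,0,0,0,0.6],[-2.2,2.8,19.3,0,0,0,0.6],[-2.2,2.8,19.3,0,0,0,0.6],[-2.2,2.8,19.3,0,0,0,0.6]],
])

```text
time_s: 29.95
eef_pos: [0.5525, -0.078, 0.1209]
eef_rot: [-0.001, 0.775, 0.632, -0.0]
wrist_force: [-0.4, -1.0, 1.2]
opening: 0.597
```

```bash
python3 -c "
from h import *
plan(([.552,-.080,.034],Rt(1.366)))
w=snap('wrist','w11')"
```

```text
now 29.95 [ 0.552 -0.078  0.121] q [-0.353  0.296  1.751  0.     1.096 -0.15 ]
[-0.211  0.005  8.69  -0.001 -0.     0.001]
```

```bash
cat >> h.py <<'E'
def brass(w,im,z=.032,mn=15):
    hsv=cv2.cvtColor(im,cv2.COLOR_BGR2HSV); m=cv2.inRange(hsv,(18,150,110),(32,255,255))
    n,l,st,ce=cv2.connectedComponentsWithStats(m)
    for i in range(1,n):
        if st[i,4]>=mn: print("brass",st[i],bp(w,ce[i],z)[0])
E
python3 -c "
from h import *
w=get_calibration('wrist'); im=cv2.imread('pics/w11_raw.png'); brass(w,im)"
```

```text
brass [ 48  67  72  21 570] [0.469 0.018 0.032]
brass [ 84 117  15  15 177] [ 0.466 -0.01   0.032]
brass [231 127  51  15 631] [ 0.564 -0.037  0.032]
brass [ 84 151  63  26 461] [ 0.471 -0.038  0.032]
brass [249 176  14  15 156] [ 0.557 -0.067  0.032]
brass [249 197  14  13 146] [ 0.554 -0.081  0.032]
brass [249 216  13  13 142] [ 0.551 -0.094  0.032]
brass [232 259  46   7 318] [ 0.545 -0.123  0.032]
```

>>> apply_moves([
  [[-0.2,0.2,4,0,0,0,0.6],[-0.2,0.2,7,0,0,0,0.6],[-0.2,0.2,8.7,0,0,0,0.6],[-0.2,0.2,8.7,0,0,0,0.6],[-0.2,0.2,8.7,0,0,0,0.4],[-0.2,0.2,8.7,0,0,0,0.2],[-0.2,0.2,8.7,0,0,0,0.2],[-0.2,0.2,8.7,0,0,0,0.2]],
])

```text
time_s: 30.8
eef_pos: [0.5569, -0.0822, 0.0369]
eef_rot: [0.003, 0.776, 0.631, 0.002]
wrist_force: [-0.8, 0.3, 7.5]
opening: 0.334
```

>>> apply_moves([
  [[0,0,0,0,0,0,0.2],[0,0,-2,0,0,0,0.2],[0,0,-6,0,0,0,0.2],[0,0,-10,0,0,0,0.2],[0,0,-14,0,0,0,0.2],[0,0,-14,0,0,0,0.2]],
])

```text
time_s: 31.4
eef_pos: [0.5588, -0.0829, 0.1821]
eef_rot: [0.006, 0.776, 0.631, 0.004]
wrist_force: [0.5, 0.2, -0.2]
opening: 0.334
```

```bash
python3 -c "
from h import *
plan(([.6116,-.310,.19],Rt(1.571+.057)),([.6116,-.3331,.12],Rt(1.628)))
w=snap('wrist','w12')"
```

```text
now 31.4 [ 0.559 -0.083  0.182] q [-0.357  0.22   1.706  0.     1.201 -0.153]
[-21.163   9.793  -0.597   0.014   0.004  -0.262]
[-23.41   10.159   6.414   0.014   0.004  -0.262]
```

>>> apply_moves([
  [[-5,2,0,0,0,-0.05,0.2],[-9,4,0,0,0,-0.1,0.2],[-13,6,0,0,0,-0.15,0.2],[-17,8,0,0,0,-0.2,0.2],[-21,9.5,0,0,0,-0.26,0.2],[-21.2,9.8,0,0,0,-0.26,0.2],[-21.2,9.8,0,0,0,-0.26,0.2]],
])

```text
time_s: 32.15
eef_pos: [0.6064, -0.3098, 0.1721]
eef_rot: [-0.001, 0.688, 0.725, 0.0]
wrist_force: [-0.3, 0.9, -1.3]
opening: 0.332
```

```bash
python3 -c "
from h import *
plan(([.6116,-.3331,.11],Rt(1.628)))
w=snap('wrist','w13')"
```

```text
now 32.15 [ 0.606 -0.31   0.172] q [-0.646  0.482  1.381  0.     1.281 -0.699]
[-2.36   0.405  6.208 -0.001 -0.001 -0.005]
```

View pics/w13.png

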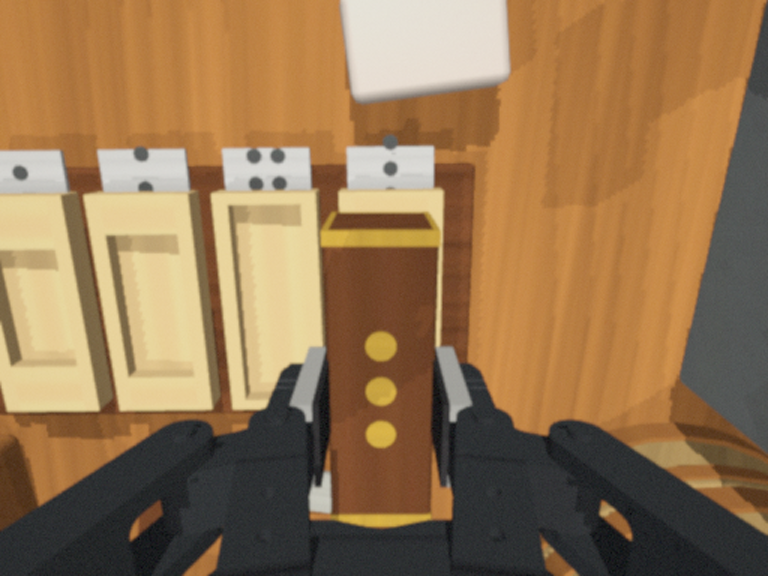

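The tab above the held block shows three dots (390,142–190), which confirms cradle 3. The held block's centre dot is at (381,391). I'll compute the fit from these pixels; that was the last picture.

```bash
python3 -c "
from h import *
w=get_calibration('wrist')
f=lambda u,z:bp(w,np.array(u,float)/1.5,z)[:,:2]
E=f([(86,194),(201,191),(212,192),(320,189),(339,190),(444,188)],.028)
print(E, [np.linalg.norm(E[i]-E[i+1]) for i in (0,2,4)])
d=E[5]-E[0]; a=np.arctan2(d[1],d[0]); print('yaw',a)
ya=np.array([-np.sin(a),np.cos(a)])
for n,i in (('c2',0),('c4',2),('c3',4)): print(n,(E[i]+E[i+1])/2-.0625*ya)
L=f([(118,411),(219,410)],.028); print('c2 low end',L, 'centre c2 from both',(L.mean(0)+E[:2].mean(0))/2, np.linalg.norm(L.mean(0)-E[:2].mean(0)))
r=f([(229,206),(302,204),(247,392)],.028); print('recess4',r,np.linalg.norm(r[0]-r[1]))
im=cv2.imread('pics/w13_raw.png'); brass(w,im,z=.1671)
o=get_obs(); print('tcp',o['eef_pos'])"
```

```text
[[ 0.452 -0.277]
 [ 0.511 -0.272]
 [ 0.517 -0.272]
 [ 0.572 -0.267]
 [ 0.582 -0.267]
 [ 0.636 -0.263]] [np.float64(0.05952093291058339), np.float64(0.05570732035893577), np.float64(0.05396442211643162)]
yaw 0.07182828980827263
c2 [ 0.486 -0.336]
c4 [ 0.549 -0.332]
c3 [ 0.613 -0.328]
c2 low end [[ 0.457 -0.402]
 [ 0.516 -0.398]] centre c2 from both [ 0.484 -0.337] 0.12615448274761523
recess4 [[ 0.525 -0.279]
 [ 0.563 -0.276]
 [ 0.533 -0.386]] 0.03794867887943631
brass [ 214  141   79   24 1051] [ 0.603 -0.263  0.167]
brass [243 221  22  20 347] [ 0.605 -0.293  0.167]
brass [243 251  22  20 326] [ 0.606 -0.306  0.167]
brass [244 280  20  19 307] [ 0.606 -0.319  0.167]
brass [220 342  68  10 463] [ 0.608 -0.348  0.167]
tcp [ 0.606 -0.308  0.172]
```

>>> apply_moves([
  [[-1,0.3,3,0,0,0,0.2],[-1.9,0.55,6,0,0,0,0.2],[-1.9,0.55,8.2,0,0,0,0.2],[-1.9,0.55,8.2,0,0,0,0.2],[-1.9,0.55,8.2,0,0,0,0.2]],
])

```text
time_s: 32.7
eef_pos: [0.6135, -0.326, 0.0914]
eef_rot: [-0.001, 0.687, 0.727, 0.0]
wrist_force: [-0.4, 0.1, -0.0]
opening: 0.332
```

```bash
cat >> h.py <<'E'
def cradles(w,im,z=.028):
    "pale wood blobs -> outline on plane z"
    hsv=cv2.cvtColor(im,cv2.COLOR_BGR2HSV); m=cv2.inRange(hsv,(14,40,150),(30,135,255))
    m=cv2.morphologyEx(m,cv2.MORPH_OPEN,np.ones((3,3)))
    n,l,st,ce=cv2.connectedComponentsWithStats(m)
    for i in range(1,n):
        if st[i,4]<300: continue
        ys,xs=np.nonzero(l==i); X=bp(w,np.c_[xs,ys],z)[:,:2]*1000; c,s=cv2.minAreaRect(X.astype(np.float32))[:2]
        # +y end row: top-most pixels per column
        top=np.array([(x,ys[xs==x].min()) for x in np.unique(xs)]); T=bp(w,top,z)[:,:2]*1000
        k=np.polyfit(T[len(T)//5:-len(T)//5,0],T[len(T)//5:-len(T)//5,1],1)
        print("wood",st[i],"rect centre",np.array(c),np.array(s),"x range at end",T[:3,0].mean(),T[-3:,0].mean(),"end y at mid",np.polyval(k,T[:,0].mean()),"slope",k[0])
def tags(w,im,z):
    hsv=cv2.cvtColor(im,cv2.COLOR_BGR2HSV)
    for y in range(0,384,1): pass
E
sed -i '/^def tags/,$d' h.py
python3 -c "
from h import *
w=snap('wrist','w14'); im=cv2.imread('pics/w14_raw.png'); o=get_obs(); print(o['eef_pos'],o['wrist_force'],o['opening'],o['time_s'])
cradles(w,im); brass(w,im,z=o['eef_pos'][2]-.005)
hsv=cv2.cvtColor(cv2.imread('pics/w13_raw.png'),cv2.COLOR_BGR2HSV); print(hsv[133,[165,200,240,280]],hsv[180,180],hsv[250,20])
"
```

```text
[ 0.614 -0.327  0.093] [-0.189  0.644 -0.399] 0.3346089431508339 32.75
wood [   78   111   111   179 15107] rect centre [ 546.175 -324.452] [ 55.028 107.699] x range at end 516.6441447178846 574.2949538730531 end y at mid -270.9938531680638 slope 0.05874100750295841
wood [ 201  110  102  122 5112] rect centre [ 610.586 -301.138] [54.789 69.482] x range at end 582.0301106873189 634.5472283034557 end y at mid -266.97371806314015 slope 0.07552873008980993
wood [    0   113    86   203 13804] rect centre [ 481.474 -338.097] [ 54.669 125.605] x range at end 475.14950266894317 511.05244378216594 end y at mid -278.0386323182081 slope -0.7263603251809192
brass [ 215  141   78   24 1702] [ 0.61  -0.278  0.088]
brass [243 221  22  20 349] [ 0.612 -0.31   0.088]
brass [243 251  21  20 327] [ 0.613 -0.323  0.088]
brass [244 280  20  19 306] [ 0.613 -0.336  0.088]
brass [220 341  69  11 461] [ 0.616 -0.365  0.088]
[[ 22  84 232]
 [ 22  84 234]
 [ 21  86 234]
 [ 21  86 234]] [ 21  86 234] [ 23  85 229]
```

>>> apply_moves([
  [[-0.6,0,1,0,0,0,0.2],[-0.65,0,2,0,0,0,0.2],[-0.65,0,2.6,0,0,0,0.2],[-0.65,0,2.9,0,0,0,0.2],[-0.65,0,3.2,0,0,0,0.2],[-0.65,0,3.4,0,0,0,0.2],[-0.65,0,3.4,0,0,0,0.2]],
])

```text
time_s: 33.45
eef_pos: [0.6139, -0.334, 0.0572]
eef_rot: [-0.0, 0.687, 0.726, -0.0]
wrist_force: [0.7, -0.1, -1.5]
opening: 0.332
```

>>> apply_moves([
  [[0,0,0.1,0,0,0,0.2],[0,0,0.2,0,0,0,0.2],[0,0,0.3,0,0,0,0.2],[0,0,0.4,0,0,0,0.2],[0,0,0.4,0,0,0,0.2]],
])

```text
time_s: 33.95
eef_pos: [0.6141, -0.3342, 0.055]
eef_rot: [0.0, 0.687, 0.726, -0.0]
wrist_force: [-4.8, 1.6, 7.2]
opening: 0.337
```

>>> apply_moves([
  [[0,0,0,0,0,0,0.45],[0,0,0,0,0,0,0.6],[0,0,-2,0,0,0,0.6],[0,0,-5,0,0,0,0.6],[0,0,-10,0,0,0,0.6],[0,0,-14,0,0,0,0.6],[0,0,-14,0,0,0,0.6]],
])

```text
time_s: 34.65
eef_pos: [0.6173, -0.3366, 0.202]
eef_rot: [0.007, 0.687, 0.726, 0.001]
wrist_force: [0.2, 0.0, 0.4]
opening: 0.601
```

```bash
python3 -c "
from h import *
w=snap('wrist','w15'); im=cv2.imread('pics/w15_raw.png'); o=get_obs(); print(o['eef_pos'],o['time_s'])
cradles(w,im); brass(w,im,z=.05)
plan(([.465,-.03,.25],Rt(1.618)))"
```

```text
[ 0.616 -0.336  0.198] 34.7
wood [ 213   87   67  142 4973] rect centre [ 612.28  -330.102] [ 55.575 126.008] x range at end 581.7902665885932 634.7168725052843 end y at mid -267.7695420361758 slope 0.05633371822572832
wood [  54   89   83  142 8543] rect centre [ 481.012 -338.827] [ 55.454 126.35 ] x range at end 450.8790881317857 511.80470080434816 end y at mid -275.9160336788885 slope 0.08366915990596097
wood [ 134   88   74  142 8610] rect centre [ 546.792 -334.352] [ 55.528 126.385] x range at end 516.6220837654588 576.8665800633171 end y at mid -271.92812205958023 slope 0.06394607595776855
wood [   0   90   65  141 7045] rect centre [ 415.544 -343.011] [ 55.415 125.398] x range at end 406.5943789861623 445.9153594420459 end y at mid -285.2238278197 slope -1.0566118086732281
wood [362 250  79  27 953] rect centre [ 765.609 -420.146] [74.958 18.977] x range at end 730.1987936624737 802.2416755614134 end y at mid -411.8992816960879 slope 0.29554984579770377
wood [440 285  46  18 535] rect centre [ 834.742 -453.069] [48.551 19.607] x range at end 811.0618196668385 857.5236221044933 end y at mid -444.3132928133716 slope -0.03336389780860806
wood [477 313  35  14 389] rect centre [ 874.597 -481.078] [15.482 39.089] x range at end 856.1037545818075 889.0673829412584 end y at mid -474.37236586453116 slope 0.10971320810866586
wood [380 372  34  12 365] rect centre [ 787.046 -560.772] [37.906 15.005] x range at end 768.7698871289062 804.438783345761 end y at mid -553.5537390885165 slope -0.001346750326606791
brass [229 112  38   9 265] [ 0.611 -0.289  0.05 ]
brass [243 149  11  11  99] [ 0.612 -0.319  0.05 ]
brass [243 165  11  11  96] [ 0.613 -0.332  0.05 ]
brass [243 181  11  11  94] [ 0.614 -0.346  0.05 ]
brass [232 216  33   5 158] [ 0.616 -0.374  0.05 ]
now 34.7 [ 0.616 -0.336  0.198] q [-0.668  0.494  1.308  0.     1.331 -0.723]
[ 31.32  -13.36   -5.436   0.006   0.006   0.008]
```

>>> apply_moves([
  [[4,-1.5,-5,0,0,0,0.6],[9,-3.8,-5.4,0,0,0,0.6],[13,-5.5,-5.4,0,0,0,0.6],[17,-7.3,-5.4,0,0,0,0.6],[21,-9,-5.4,0,0,0,0.6],[25,-10.7,-5.4,0,0,0,0.6],[28,-12,-3,0,0,0,0.6],[31.3,-13.4,0,0,0,0,0.6]],
])

```text
time_s: 35.5
eef_pos: [0.4626, -0.0279, 0.193]
eef_rot: [0.001, 0.687, 0.726, 0.001]
wrist_force: [1.0, 0.5, -1.2]
opening: 0.6
```

>>> apply_moves([
  [[0,0,2,0,0,0,0.6],[0,0,4,0,0,0,0.6],[0,0,4,0,0,0,0.6]],
])

```text
time_s: 35.8
eef_pos: [0.46, -0.0278, 0.1497]
eef_rot: [-0.003, 0.687, 0.726, -0.002]
wrist_force: [-0.3, 0.1, 0.2]
opening: 0.602
```

```bash
python3 -c "
from h import *
w=snap('wrist','w16'); im=cv2.imread('pics/w16_raw.png'); o=get_obs(); print(o['eef_pos'],o['time_s'])
brass(w,im,z=.032)
plan(([.465,-.01,.12],Rt(1.618)))"
```

```text
[ 0.461 -0.028  0.151] 35.85
brass [242 119  45  11 372] [0.463 0.019 0.032]
brass [257 159  13  13 124] [ 0.464 -0.009  0.032]
brass [242 199  43   7 268] [ 0.466 -0.037  0.032]
now 35.85 [ 0.461 -0.028  0.151] q [-0.319  0.049  1.969 -0.     1.128 -0.374]
[ 1.802  0.487  3.15  -0.005 -0.002  0.008]
```

>>> apply_moves([
  [[1,0.2,3,0,0,0,0.6],[1.85,0.45,6,0,0,0,0.6],[1.85,0.45,9,0,0,0,0.6],[1.85,0.45,11.6,0,0,0,0.6],[1.85,0.45,11.6,0,0,0,0.6],[1.85,0.45,11.6,0,0,0,0.4],[1.85,0.45,11.6,0,0,0,0.2],[1.85,0.45,11.6,0,0,0,0.2]],
])

```text
time_s: 36.65
eef_pos: [0.4679, -0.0107, 0.0392]
eef_rot: [0.002, 0.687, 0.726, 0.001]
wrist_force: [0.3, -1.0, 4.5]
opening: 0.331
```

>>> apply_moves([
  [[0,0,0,0,0,0,0.2],[0,0,0,0,0,0,0.2]],
])

```text
time_s: 36.85
eef_pos: [0.468, -0.0108, 0.0391]
eef_rot: [0.002, 0.687, 0.726, 0.001]
wrist_force: [-0.5, -0.1, 7.8]
opening: 0.328
```

>>> apply_moves([
  [[0,0,-2,0,0,0,0.2],[0,0,-6,0,0,0,0.2],[0,0,-10,0,0,0,0.2],[0,0,-14,0,0,0,0.2],[0,0,-14,0,0,0,0.2]],
])

```text
time_s: 37.35
eef_pos: [0.4703, -0.0112, 0.1839]
eef_rot: [0.005, 0.687, 0.726, 0.003]
wrist_force: [0.6, -0.1, -0.2]
opening: 0.336
```

```bash
python3 -c "
from h import *
plan(([.4155,-.335,.17],Rt(1.571+.064)),([.4155,-.343,.092],Rt(1.571+.064)))"
```

```text
now 37.35 [ 0.47  -0.011  0.184] q [-0.277  0.01   1.936  0.     1.184 -0.332]
[-32.024  -7.271   1.426   0.011   0.004  -0.009]
[-32.793  -7.404   9.228   0.011   0.004  -0.009]
```

>>> apply_moves([
  [[-4,-0.9,0,0,0,0,0.2],[-8,-1.8,0,0,0,0,0.2],[-13,-3,0,0,0,0,0.2],[-17,-3.9,0,0,0,0,0.2],[-21,-4.8,0,0,0,0,0.2],[-25,-5.7,0,0,0,0,0.2],[-29,-6.6,1,0,0,0,0.2],[-32,-7.3,2,0,0,0,0.2]],
])

```text
time_s: 38.15
eef_pos: [0.4104, -0.3363, 0.1572]
eef_rot: [0.001, 0.688, 0.726, -0.0]
wrist_force: [1.1, 0.2, 0.0]
opening: 0.332
```

>>> apply_moves([
  [[0,0,2,0,0,0,0.2],[0,0,4,0,0,0,0.2],[0,0,6.5,0,0,0,0.2],[0,0,6.5,0,0,0,0.2],[0,0,6.5,0,0,0,0.2]],
])

```text
time_s: 38.65
eef_pos: [0.4108, -0.3334, 0.0922]
eef_rot: [-0.001, 0.687, 0.726, 0.0]
wrist_force: [0.8, -0.6, -1.5]
opening: 0.332
```

```bash
python3 -c "
from h import *
w=snap('wrist','w17'); im=cv2.imread('pics/w17_raw.png'); o=get_obs(); print(o['eef_pos'],o['time_s'],o['opening'])
cradles(w,im); brass(w,im,z=o['eef_pos'][2]-.007)
plan(([.4155,-.343,.06],Rt(1.571+.064)))"
```

```text
[ 0.411 -0.334  0.093] 38.7 0.3313184873934481
wood [  325   119   109   172 14795] rect centre [ 479.015 -326.677] [ 56.382 105.185] x range at end 453.1194838072831 502.81468810729075 end y at mid -275.07155390893513 slope 0.05635780550777936
wood [  427   119    85   201 13343] rect centre [ 535.725 -336.073] [ 51.587 134.495] x range at end 521.4664157357676 544.3215101091871 end y at mid -274.10257350794586 slope 0.6901142577304477
wood [ 210  120  102  121 6562] rect centre [ 413.018 -313.729] [54.91  70.624] x range at end 384.19180376663036 437.38031337159833 end y at mid -279.19518124257127 slope 0.05636081200229111
brass [ 217  172   75   29 1985] [ 0.408 -0.299  0.086]
brass [244 249  21  20 314] [ 0.41  -0.33   0.086]
brass [220 311  68   8 542] [ 0.411 -0.358  0.086]
now 38.7 [ 0.411 -0.334  0.093] q [-0.906  0.282  1.837 -0.     1.022 -0.961]
[-0.918  0.356  3.314  0.     0.001 -0.009]
```

>>> apply_moves([
  [[-0.6,0.2,0.5,0,0,0,0.2],[-1.2,0.4,1,0,0,0,0.2],[-1.2,0.4,1.8,0,0,0,0.2],[-1.2,0.4,2.4,0,0,0,0.2],[-1.2,0.4,2.9,0,0,0,0.2],[-1.2,0.4,3.2,0,0,0,0.2],[-1.2,0.4,3.2,0,0,0,0.2]],
])

```text
time_s: 39.4
eef_pos: [0.4155, -0.345, 0.0597]
eef_rot: [-0.001, 0.687, 0.726, 0.0]
wrist_force: [-0.2, 0.3, -1.0]
opening: 0.329
```

>>> apply_moves([
  [[0,0,0.1,0,0,0,0.2],[0,0,0.2,0,0,0,0.2],[0,0,0.3,0,0,0,0.2],[0,0,0.4,0,0,0,0.2],[0,0,0.5,0,0,0,0.2],[0,0,0.5,0,0,0,0.2]],
])

```text
time_s: 40.0
eef_pos: [0.4159, -0.3457, 0.0571]
eef_rot: [-0.0, 0.687, 0.726, -0.0]
wrist_force: [-4.7, 5.0, 14.4]
opening: 0.328
```

Contact came at 57 mm as computed, so the block is on the recess floor. I'll release and check.

>>> apply_moves([
  [[0,0,0.2,0,0,0,0.45],[0,0,0.2,0,0,0,0.6],[0,0,-2,0,0,0,0.6],[0,0,-5,0,0,0,0.6],[0,0,-10,0,0,0,0.6],[0,0,-14,0,0,0,0.6],[0,0,-18,0,0,0,0.6],[0,0,-18,0,0,0,0.6]],
])

```text
time_s: 40.8
eef_pos: [0.4181, -0.3483, 0.2421]
eef_rot: [0.006, 0.687, 0.726, -0.001]
wrist_force: [-0.1, -0.2, 0.3]
opening: 0.598
```

```bash
python3 -c "
from h import *
w=snap('wrist','w18'); im=cv2.imread('pics/w18_raw.png'); o=get_obs(); print(o['eef_pos'],o['time_s'],o['wrist_force'])
cradles(w,im); brass(w,im,z=.05)
# guard and bystanders against the first pictures
for n in ('side','top'):
    snap(n,n+'9'); a=cv2.imread(f'pics/{n}0.png').astype(int); b=cv2.imread(f'pics/{n}9_raw.png').astype(int); d=np.abs(a-b).max(2)
    c=get_calibration(n)
    u=lambda p:pr(c,p)[0]
    for k,q in dict(guard=[P(x,y,z) for x in(-85,85) for y in(-50,90) for z in (129,161)],handle=[P(-76,y,161) for y in(-25,75)],
                    wax=[[x,y,.013] for x in (.60,.68) for y in (-.24,-.18)],square=[[x,y,.01] for x in (.45,.66) for y in(-.50,-.43)],brush=[[x,y,.015] for x in (.36,.40) for y in (.05,.17)]).items():
        p=np.array([u(t) for t in q]); x0,y0=np.maximum(p.min(0).astype(int),0); x1,y1=p.max(0).astype(int); s=d[y0:y1,x0:x1]
        print(n,k,(x0,y0,x1,y1),'changed',(s>40).mean().round(3) if s.size else None)
"
```

```text
[ 0.417 -0.347  0.239] 40.85 [-0.732  0.494 -0.503]
wood [ 287   87   62  127 7010] rect centre [ 480.499 -338.531] [ 55.862 126.439] x range at end 452.89811971934506 502.80316622608717 end y at mid -276.26087446332326 slope 0.0563737507599786
wood [ 350   87   68  126 6773] rect centre [ 546.262 -334.464] [ 55.956 126.272] x range at end 521.114293153074 567.8654221424167 end y at mid -272.0594360492177 slope 0.08401901719846461
wood [ 413   86   75  126 2595] rect centre [ 612.003 -329.856] [ 55.951 126.177] x range at end 587.364370768982 633.9265587244823 end y at mid -268.23102662131396 slope 0.07767356085619072
wood [ 220   88   59  126 4953] rect centre [ 414.753 -342.682] [ 55.714 126.16 ] x range at end 384.331568443623 436.97347264436 end y at mid -280.8131409209146 slope 0.05635629792517322
wood [  0 287  54  25 982] rect centre [ 169.985 -522.402] [64.712 30.688] x range at end 145.1450280094974 200.82894581269227 end y at mid -510.94630593078506 slope -0.30174923439280615
wood [290 321  36  29 650] rect centre [ 493.978 -552.771] [39.622 39.217] x range at end 474.77439
[... 632 characters left out ...]
2), np.int64(299)) changed 0.0
side wax (np.int64(197), np.int64(173), np.int64(225), np.int64(187)) changed 0.0
side square (np.int64(235), np.int64(145), np.int64(290), np.int64(165)) changed 0.23
side brush (np.int64(214), np.int64(246), np.int64(249), np.int64(281)) changed 0.0
top guard (np.int64(96), np.int64(144), np.int64(147), np.int64(200)) changed 0.0
top handle (np.int64(101), np.int64(193), np.int64(132), np.int64(195)) changed 0.0
top wax (np.int64(271), np.int64(118), np.int64(288), np.int64(139)) changed 0.0
top square (np.int64(340), np.int64(123), np.int64(361), np.int64(180)) changed 0.849
top brush (np.int64(174), np.int64(194), np.int64(208), np.int64(206)) changed 0.147
```

```bash
python3 -c "
from bench import *
print(hand_in(), get_obs()['time_s'])"
```

```text
the job is handed in; nothing more can be done
the job is handed in; nothing more can be done
```

The job is handed in at about 41 s of robot time; no verdict was reported.

**What I did**
- I raised the guard by its handle onto the rear stop.
- I pushed the batten up the chute with closed fingers through the slot until its nose was about 15 mm clear. I then lifted it out, laid it in the plywood tray, and lowered the guard onto its closed stop.
- Only blocks 1 and 3 were on the bench. Block 1 had been knocked about 30 mm aside during the run, so I located it again. Both went into their own cradles, and I left the green look-alike alone.

**Last checks**
- **Guard:** in the top picture it shows no change from the first one, and the handle region is unchanged in both pictures. About 5% of the guard region differs in the side view; I put that down to the batten being gone and shadows.
- **Blocks:** block 1 is about 1 mm from its cradle centre and block 3 about 2 mm. When I set them down, contact came at the height of the recess floor.
- **Batten:** it lay flat in the tray in the picture taken after release; I did not look again at the end.
- **Bystanders:** the wax block is unchanged in both views. The brush is unchanged from the side. The changed pixels near it in the top view (15%) are probably the arm, which covered part of it in the first picture. The arm covered the square in the final top picture, so I could not confirm its position, though the gripper never worked near it.

**What went wrong on the way**
- My first grip on the batten stopped on the chute rails. I opened, rose 9 mm and gripped again.
- When I laid the batten down, contact came about 8 mm lower than I had estimated.

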